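Load the warming plate with lacquer sample boards

ROBOT

A 6-joint arm with a two-finger parallel gripper is mounted at the origin on the work surface. World frame = base frame: x ahead of the robot, y to its left, z up, the work surface at z = 0. Lengths are in m, angles in degrees, forces in N, time in s.
With the tool pointing down it reaches from about 0.375 to 0.9 m from the base axis. Payload 3.1 kg.
Tool frame: the origin (TCP) lies on the centre line of the jaws, within the pads' length; the fingertips stand 22 mm ahead of it and the grasp point (between the pads) lies 3 mm ahead of it; y points along the fingers, z is the direction in which the jaws open and shut, and the axes are right-handed (so a half turn about y gives the same grasp; the last joint's range is limited). The gripper opens to 87 mm and grips with 3 to 60 N. Pads are 19 mm wide; open, the fingers measure 117 mm over their backs; the gripper's body (75 mm by 190 mm) begins 51 mm behind the grasp point.
Start: joints at [64.429, 30.224, 82.088, -0, 67.689, -10.227], TCP at [0.165, 0.603, 0.245] pointing down, gripper open.
Joint ranges: [-176.69, 176.69], [-43.24, 126.21], [12.49, 139.97], [-82, 262], [0, 151.66], [-163.58, 163.58]. Speed limits (degrees/s): [159.86, 159.86, 180, 180, 180, 180].

INTERFACE

Orientations are given as a 3x3 rotation matrix whose columns are the frame's x, y, z axes.
In Python, from rig import bot gives the robot as it stands.
- The arm moves only by the tool jog_arm, never from a script. Its argument "motion" is one flat list of numbers, 6 for each row, row after row: the shift along the tool's x, y, z in mm, then the turn, a rotation vector about the tool's x, y, z in degrees. A call has 1 to 20 rows; each row is the pose to reach, as a shift and turn from the pose commanded when the call began, along the tool's axes at that moment; what a row does not reach only later rows make up. A row lasts 1/8 s, in which the tool goes at most 62.5 mm and 10.7 degrees, less where a joint would pass 70% of its speed; a pose out of reach is approached as far as the arm can. A call with a gripper value outside its range is refused whole. "gripper" is the opening, from 0 (shut) to 1 (fully open), set as the call begins (left out, the last holds). The fingers move at their own pace and stop on an object; the grip force is fixed at half the most. Time passes only in rows, so rows that repeat a pose let the fingers close. It gives the time, the measured TCP pose, the force and the opening at its end, in the units of the state.
- bot.read_state(): the state, without advancing time (a new reading comes with each control period).
- bot.capture(name): name is "side" or "top" or "wrist"; returns (picture, depth): 420x560x3 uint8, red, green, blue; 420x560 float32, m along the optical axis (not along the pixel's ray), 0 where there is no reading.
- bot.get_calibration(name): a dict with "mtx" (3x3 intrinsics, pixels), "pose" (4x4, takes a point from camera to world coordinates); the wrist camera has in their place "hand_eye" (4x4, takes a point from camera to tool coordinates, whose origin is the TCP and whose axes are the tool frame's). Camera axes: x right, y up, looking along -z (the intrinsics and any distortion apply to the point x, -y, -z); pixel columns grow to the right and rows downward; lengths in m; the calibration is good to about 2 mm. The wrist camera is an equidistant fisheye: a pixel r from the principal point sees the ray r / f radians off the axis. A picture is of the moment at which its call begins: read the wrist's pose just before it. get_calibration takes no time and is no camera call.
- bot.hand_in(): hands the job in, once; it reports no verdict.
The state is a dict: "time_s": time; "joint_positions": joint angles; "qvel": joint speeds; "tau": joint torques, N m; "position": TCP position; "tcp_rot": TCP orientation; "force": force on the tool from outside, world axes, zero at the start; "moment": the same for the moment, N m; "opening": opening from 0.0 (shut) to 1.0 (fully open).
Only numpy, scipy, OpenCV 4.12 (cv2) and the standard library are available. Lean on these libraries where they do the work, as an engineer would, in place of code of your own. Each camera call takes 0.05 s, during which the arm holds its last target.

TASK

Switch the warming plate off by throwing its lever over to the side away from the pilot lamp, then lift the press weight off the plate and put it down on the cork mat. Pile all the wooden sample boards lying about the bench flat on the middle of the steel plate, long side along long side, as one neat square pile with flush edges, and only then set the press weight upright, central and in line on top of the pile. Finally throw the lever back to the lamp side to switch on, leaving the bowl and the jar standing.

Things in the scene. Friction and masses are not known exactly. Their poses are not given: they have to be found in the camera images.
- warmer: Warming plate, fixed to the bench: a bare flat steel plate 150 x 88 x 8 mm on a slightly smaller grey base; the plate's top is 30 mm above the bench. Origin on the bench under the plate's centre, x along the plate's length, z up.
- mat: Cork mat 140 x 85 x 5 mm, fixed flat on the bench at the right, the parking place for the press weight. Origin under its centre, x along its length.
- weight: Press weight, 0.4 to 0.8 kg: dark steel slab 120 x 62 x 12 mm with an upright wooden grip on its middle, 64 mm long, 18 mm thick, from 12 to 48 mm above the slab's underside. Origin at the centre of the slab's underside, x along slab and grip, z up. At the start it lies on the warming plate.
- isolator: Power switch of the warming plate: a grey box 120 x 80 x 50 mm fixed to the bench, an upright lever in the middle of its top. Origin under its centre; x along the 120 mm, towards the small amber pilot lamp on the top, which sticks up 13 mm at x +47, y +27 mm.
- lever (a joint): Angle of the switch lever (rad) about an axis along the box's y, in the middle of the box's top face, 50 mm above the bench. +0.65: leaning to the pilot lamp, ON; -0.65: leaning away from the lamp, OFF; 0 upright. It swings freely within the two stops, takes about 1 N to push, and past upright falls over to the other stop by its own weight.
- lever_tip (a point): Top of the lever, 100 mm from its axis. The lever is a flat steel arm 10 mm thick (along the swing) and 16 mm wide, with a black head 20 mm thick, 34 mm wide and 34 mm high at the top.
- bowl: Black lacquer bowl, 92 mm across, 45 mm high, a bystander. Origin under its centre.
- jar: Low amber glass jar with a steel cap, 64 mm across, 48 mm high, a bystander. Origin under its centre.
- board1: Plain wooden sample board 130 x 68 x 16 mm, all five alike (3 to 5 are present), lying flat on the bench. Origin at the centre of its underside, x along its length, z up.
- board2: Plain wooden sample board 130 x 68 x 16 mm, all five alike (3 to 5 are present), lying flat on the bench. Origin at the centre of its underside, x along its length, z up.
- board3: Plain wooden sample board 130 x 68 x 16 mm, all five alike (3 to 5 are present), lying flat on the bench. Origin at the centre of its underside, x along its length, z up.
- board4: Plain wooden sample board 130 x 68 x 16 mm, all five alike (3 to 5 are present), lying flat on the bench. Origin at the centre of its underside, x along its length, z up.
- board5: Plain wooden sample board 130 x 68 x 16 mm, all five alike (3 to 5 are present), lying flat on the bench. Origin at the centre of its underside, x along its length, z up.
Things that resemble listed ones, but are neither listed nor needed, are in the scene too. Leave any blue or orange look-alike of the board1 alone.

How it is judged:
By the outcome, as a careful person would: the job done as asked, in the order asked, and still so for the second after the job is handed in, with the robot touching nothing.
Of board1, board2, board3, board4, board5 only 3 to 5 are there at a start; the rules pass over those that are not, and their reading is None.
At some moment in a run one of weight may be knocked a few centimetres aside while the robot is not near it.
It also fails if it takes over 210 s, if anything falls off the work surface, if the arm or the gripper's body presses on something with over 40 N, if the wrist force passes 120 N, or if a joint passes its speed limit or range.

## Working session

There is one attempt and no reset: what is moved stays moved. The work goes in short steps, Python scripts to look and compute and a tool call to move; the robot and the scene stay as the last step left them, time stands still between calls to the robot, and variables do not carry over. Pictures are saved under pics/ and viewed, and the job is handed in when it is done.

Besides the shell and the picture viewer there is one more tool, called after "Call:" as name(argument=value, ...) on one line, values as JSON. jog_arm: Moves the arm, as the interface text tells. Its arguments: {"type":"object","properties":{"motion":{"type":"array","items":{"type":"number"}},"gripper":{"type":"number"}},"required":["motion"]}

```bash
ls; mkdir -p pics; python3 - <<'E'
from rig import bot
import cv2,numpy as np
s=bot.read_state(); print(s)
for n in ["side","top","wrist"]:
    p,d=bot.capture(n); cv2.imwrite(f"pics/{n}0.png",p[:,:,::-1]); np.save(f"pics/{n}0.npy",d)
    c=bot.get_calibration(n); print(n,c)
E
```

```text
pics
{'time_s': 0.0, 'joint_positions': array([ 6.44293497e+01,  3.02778183e+01,  8.21561549e+01, -3.94437728e-04,
        6.76881414e+01, -1.02284169e+01]), 'qvel': array([ 0.00927417,  0.08116412,  0.00756032, -0.05002268,  0.14813848,
        0.02421064]), 'tau': array([-1.24405702e-03, -4.40055907e+01, -1.76587254e+01,  6.31486997e-02,
        5.85576030e-02, -1.91385629e-04]), 'position': array([0.16505248, 0.6021087 , 0.24358517]), 'tcp_rot': array([[ 9.64363176e-01, -9.14173946e-04,  2.64580477e-01],
       [-2.64581795e-01, -1.92529464e-03,  9.64361326e-01],
       [-3.72198623e-04, -9.99997729e-01, -2.09855704e-03]]), 'force': array([ 0.72708692,  0.66755267, -0.7632249 ]), 'moment': array([-0.00821715, -0.03904808,  0.00212893]), 'opening': 1.0042066996077859}
side {'mtx': array([[507.14461942,   0.        , 274.78597329],
       [  0.        , 507.14461942, 199.9180306 ],
       [  0.        ,   0.        ,   1.        ]]), 'pose': array([[ 0.9275967 ,  0.24196406, -0.28463618, -0.01000143],
       [-0.37293148,  0.64472486, -0.66727203, -0.83821321],
       [ 0.02205618, 
[... 346 characters left out ...]
[-0.99965091, -0.0253227 , -0.00753817,  0.17206135],
       [-0.01204697,  0.18293294,  0.98305158,  1.70412516],
       [ 0.        ,  0.        ,  0.        ,  1.        ]])}
wrist {'mtx': array([[325.1922621 ,   0.        , 277.76243255],
       [  0.        , 325.1922621 , 207.86018082],
       [  0.        ,   0.        ,   1.        ]]), 'hand_eye': array([[-4.24490859e-04, -9.64499036e-01, -2.64086025e-01,
        -7.23647035e-02],
       [ 5.34767187e-04,  2.64085792e-01, -9.64499045e-01,
        -1.39519881e-01],
       [ 9.99999767e-01, -5.50645569e-04,  4.03680431e-04,
        -7.59685376e-04],
       [ 0.00000000e+00,  0.00000000e+00,  0.00000000e+00,
         1.00000000e+00]])}
```

View pics/side0.png

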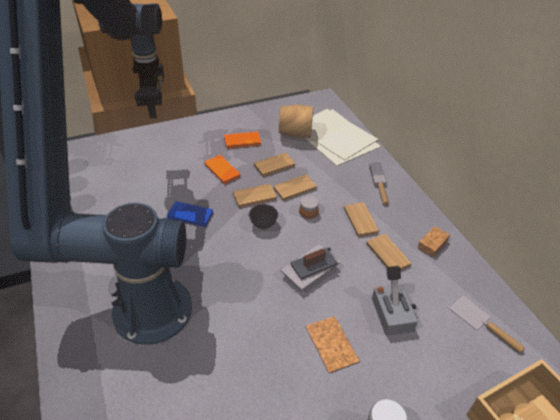

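View pics/top0.png

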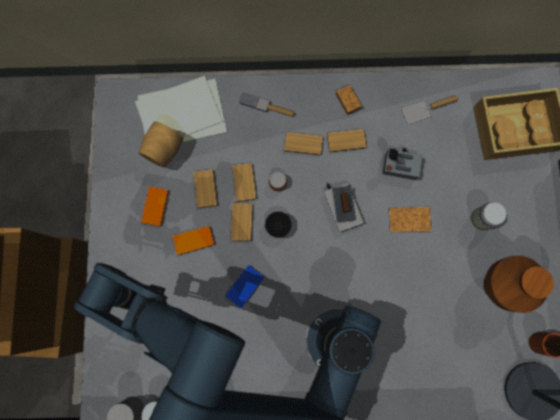

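View pics/wrist0.png

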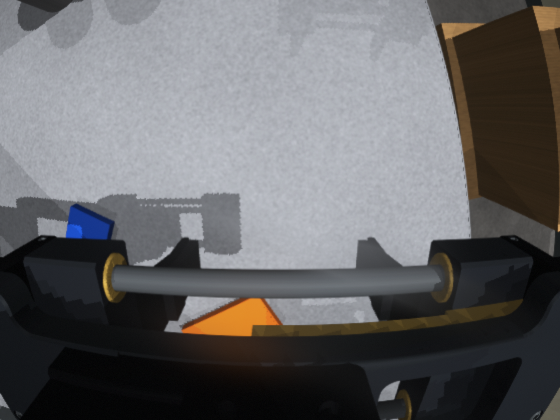

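```bash
cat > h.py <<'E'
from rig import bot
import cv2,numpy as np,sys
def load(n,i): return cv2.imread(f"pics/{n}{i}.png"),np.load(f"pics/{n}{i}.npy")
def snap(n,i):
    s=bot.read_state(); p,d=bot.capture(n); b=np.ascontiguousarray(p[:,:,::-1])
    cv2.imwrite(f"pics/{n}{i}.png",b); np.save(f"pics/{n}{i}.npy",d)
    np.savez(f"pics/{n}{i}_pose.npz",R=s['tcp_rot'],t=s['position'])
    return b,d,s
def rays(n,uv,R=None,t=None):
    """origin, unit-depth rays (world)"""
    c=bot.get_calibration(n); K=c['mtx']; uv=np.atleast_2d(np.array(uv,float))
    x=(uv[:,0]-K[0,2])/K[0,0]; y=(uv[:,1]-K[1,2])/K[1,1]
    if n=='wrist':
        r=np.hypot(x,y); k=np.where(r>1e-9,np.tan(r)/np.maximum(r,1e-9),1); x=x*k;y=y*k
        T=np.eye(4);T[:3,:3]=R;T[:3,3]=t; P=T@c['hand_eye']
    else: P=c['pose']
    v=np.stack([x,-y,-np.ones_like(x)],1)
    return P[:3,3],v@P[:3,:3].T
def at_z(n,uv,z,R=None,t=None):
    o,v=rays(n,uv,R,t); return o+v*((z-o[2])/v[:,2])[:,None]
def at_d(n,uv,d,R=None,t=None):
    o,v=rays(n,uv,R,t); return o+v*np.atleast_1d(d)[:,None]
def proj(n,X,R=None,t=None):
    c=bot.get_calibration(n);K=c['mtx'];X=np.atleast_2d(X)
    if n=='wrist':
        T=np.eye(4);T[:3,:3]=R;T[:3,3]=t; P=T@c['hand_eye']
    else: P=c['pose']
    p=(X-P[:3,3])@P[:3,:3]; x=p[:,0]/-p[:,2]; y=-p[:,1]/-p[:,2]
    if n=='wrist':
        r=np.hypot(x,y); k=np.where(r>1e-9,np.arctan(r)/np.maximum(r,1e-9),1); x=x*k;y=y*k
    return np.stack([x*K[0,0]+K[0,2],y*K[1,1]+K[1,2]],1)
def crop(img,u0,v0,w,h,s,name):
    c=cv2.resize(img[v0:v0+h,u0:u0+w],None,fx=s,fy=s,interpolation=cv2.INTER_CUBIC); cv2.imwrite("pics/"+name,c)
E
python3 - <<'E'
from h import *
b,d=load('top',0)
crop(b,140,75,290,180,2.7,'topcrop0.png')
# orthorectified height map
vv,uu=np.mgrid[0:420,0:560]
X=at_d('top',np.stack([uu.ravel(),vv.ravel()],1),d.ravel()).reshape(420,560,3)
np.save('pics/topX.npy',X)
for name,(u,v) in dict(b1=(205,188),b2=(244,182),b3=(242,221),b4=(304,143),b5=(347,140),bowl=(278,224),jar=(278,180),iso=(403,170),head=(393,155),weight=(347,203),mat=(410,220),blue=(244,286),bench=(320,180),or1=(155,207),or2=(194,240)).items():
    print(name,np.round(np.median(X[v-1:v+2,u-1:u+2].reshape(-1,3),0),4))
E
```

```text
b1 [0.5299 0.4408 0.0145]
b2 [0.5485 0.3043 0.0164]
b3 [0.4102 0.3129 0.0141]
b4 [0.6837 0.0907 0.0153]
b5 [ 0.6917 -0.0626  0.0125]
bowl [0.3978 0.1893 0.0057]
jar [0.5432 0.1853 0.0495]
iso [ 0.5668 -0.2425  0.0514]
head [ 0.5971 -0.1937  0.1306]
weight [ 0.4538 -0.0428  0.076 ]
mat [ 0.4003 -0.2663  0.0058]
blue [0.1885 0.3082 0.0165]
bench [5.52e-01 3.79e-02 2.00e-04]
or1 [0.4664 0.6146 0.0175]
or2 [0.3481 0.4775 0.0121]
```

View pics/topcrop0.png

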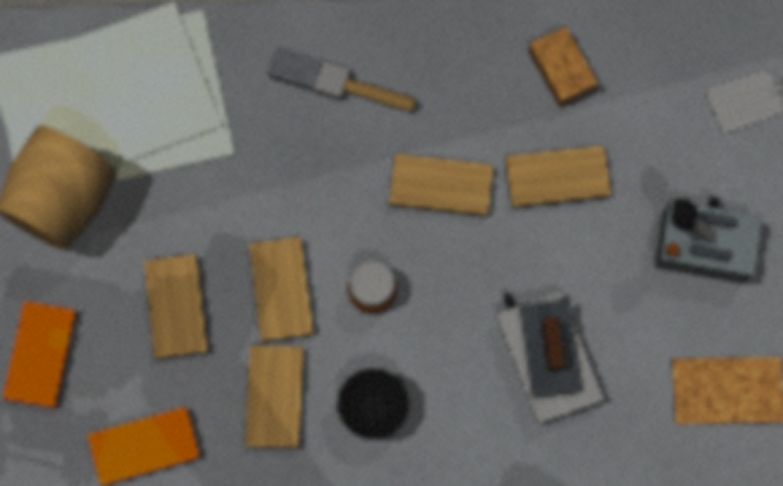

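```bash
python3 - <<'E'
from h import *
b,d=load('top',0); X=np.load('pics/topX.npy')
hsv=cv2.cvtColor(b,cv2.COLOR_BGR2HSV)
def fit(mask,z,name):
    n,l,st,ce=cv2.connectedComponentsWithStats(mask.astype(np.uint8))
    for i in range(1,n):
        if st[i,4]<60: continue
        cs,_=cv2.findContours((l==i).astype(np.uint8),cv2.RETR_EXTERNAL,cv2.CHAIN_APPROX_NONE)
        pts=at_z('top',cs[0][:,0,:],z)[:,:2]
        r=cv2.minAreaRect((pts*1000).astype(np.float32)); 
        print(name,np.round(ce[i]),st[i,4],'ctr',np.round(r[0],1),'size',np.round(r[1],1),'ang',round(r[2],1))
wood=(hsv[...,0]>10)&(hsv[...,0]<28)&(hsv[...,1]>70)&(hsv[...,2]>70)
fit(wood,0.016,'wood')
print(hsv[188,205],hsv[220,410],hsv[286,244],hsv[203,346])
iso=(X[...,2]>0.045)&(X[...,2]<0.056)&(X[...,1]<-0.15)
fit(iso,0.05,'iso')
w=(X[...,2]>0.022)&(X[...,2]<0.036)&(X[...,1]<0.15)&(X[...,1]>-.15)&(X[...,0]>.3)
fit(w,0.03,'plate')
w=(X[...,2]>0.036)&(X[...,2]<0.1)&(X[...,1]<0.15)&(X[...,1]>-.15)&(X[...,0]>.3)
fit(w,0.04,'slab')
print('lamp',at_z('top',[[389,168]],.063))
E
```

```text
wood [348.  99.] 420 ctr [846.4 -73.1] size [93.6 62.5] ang 25.9
wood [520. 123.] 3186 ctr [ 746.8 -692.2] size [212.7 287. ] ang 5.8
wood [444. 102.] 141 ctr [ 824.2 -415.6] size [ 18.8 100.6] ang 17.6
wood [280. 110.] 137 ctr [809.9 171.1] size [95.9 19.5] ang 70.1
wood [158. 142.] 1068 ctr [698.8 606.1] size [117.8 135.5] ang 61.3
wood [346. 140.] 716 ctr [690.8 -59.8] size [ 70.8 131.8] ang 5.0
wood [303. 143.] 717 ctr [683.7  93.4] size [131.3  71. ] ang 81.8
wood [244. 182.] 733 ctr [548.8 304.9] size [132.  70.] ang 6.1
wood [205. 188.] 737 ctr [529.7 441.7] size [132.2  69.9] ang 6.2
wood [154. 206.] 766 ctr [470.7 617.1] size [ 73.  134.6] ang 78.9
wood [241. 222.] 767 ctr [408.5 315.1] size [ 70.1 130.6] ang 86.8
wood [410. 219.] 1015 ctr [ 401.9 -261.8] size [ 86.2 140. ] ang 0.1
wood [193. 240.] 809 ctr [348.8 481.9] size [ 72.  133.5] ang 14.8
wood [ 11. 234.] 275 ctr [ 381.5 1113.7] size [70.8 55.5] ang 88.5
wood [521. 285.] 2394 ctr [ 172.1 -614.5] size [191.2 185.5] ang 53.1
wood [  5. 348.] 167 ctr [   6.1 1100.1] size [49.8 33.2] ang 4.3
wood [ 42. 353.] 310 ctr [-10.2 993.8] size [142.3  38.2] ang 88.7
[ 18 145 125] [ 16 159 152] [112 214 107] [ 11 160  59]
iso [555. 121.] 67 ctr [ 727.3 -783.1] size [136.3  11.4] ang 5.7
iso [405. 164.] 462 ctr [ 593.8 -243. ] size [121.4  81.2] ang 77.9
plate [348.  98.] 354 ctr [840.8 -69.8] size [91.5 59.1] ang 25.6
plate [342. 212.] 419 ctr [448.9 -33.5] size [149.6  88. ] ang 18.6
slab [343. 203.] 607 ctr [458.4 -35.2] size [121.6  63.7] ang 4.7
lamp [[ 0.57169491 -0.19284585  0.063     ]]
```

```bash
cat >> h.py <<'E'
from scipy.spatial.transform import Rotation as Ro
def go(xyz,xyaw,s=None):
    """shift (mm, tool axes) and rotvec (deg) from the present pose to TCP xyz, pointing down, tool x at yaw"""
    s=s or bot.read_state(); R=s['tcp_rot'];p=s['position']
    a=np.radians(xyaw); x=np.array([np.cos(a),np.sin(a),0]); y=np.array([0,0,-1.]); Rt=np.stack([x,y,np.cross(x,y)],1)
    sh=R.T@(np.array(xyz)-p)*1000; rv=np.degrees(Ro.from_matrix(R.T@Rt).as_rotvec())
    j1=np.degrees(np.arctan2(xyz[1],xyz[0])); 
    print('shift',np.round(sh,1),'turn',np.round(rv,2),'rows>=',round(max(np.linalg.norm(sh)/62.5,np.linalg.norm(rv)/10.7),1),'j6->',round(j1-90-xyaw))
    return sh,rv
def st():
    s=bot.read_state(); R=s['tcp_rot']
    print('t',round(s['time_s'],2),'p',np.round(s['position'],4),'xyaw',round(np.degrees(np.arctan2(R[1,0],R[0,0])),2),'tilt',np.round(R[2],4),'F',np.round(s['force'],1),'op',round(s['opening'],3),'j',np.round(s['joint_positions'],1)); return s
E
python3 - <<'E'
from h import *
st(); go([.615,-.145,.245],-12); go([.615,-.145,.14],-12)
E
```

```text
t 0.15 p [0.1651 0.6022 0.2438] xyaw -15.34 tilt [-3.0e-04 -1.0e+00 -1.7e-03] F [ 0.2 -0.5  0.1] op 0.999 j [ 64.4  30.3  82.1  -0.   67.7 -10.2]
shift [ 6.316e+02 -4.000e-01 -6.016e+02] turn [ 0.1  -3.34 -0.02] rows>= 14.0 j6-> -91
shift [ 631.6  104.6 -601.4] turn [ 0.1  -3.34 -0.02] rows>= 14.1 j6-> -91
```

```bash
python3 - <<'E'
from h import *
b,_=load('side',0); t,_=load('top',0)
a=cv2.resize(b[230:350,340:440],(400,480),interpolation=cv2.INTER_CUBIC)
c=cv2.resize(t[135:185,375:435],(396,330),interpolation=cv2.INTER_CUBIC); c=cv2.copyMakeBorder(c,0,150,0,0,0)
cv2.imwrite('pics/isocrop.png',np.hstack([a,c]))
E
```

```text
(no output)
```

View pics/isocrop.png

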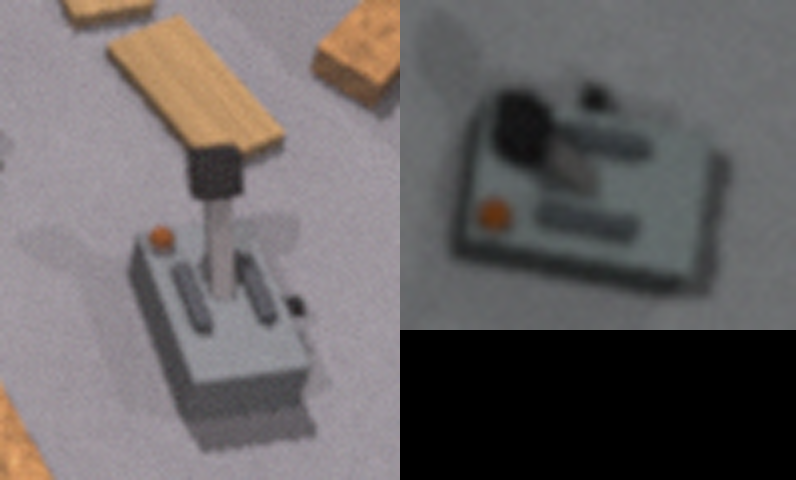

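Candidates, with top-camera pixels:
- **Plain boards:** (205,188), (244,182), (242,221), (304,143) and (347,140). All five measure about 131x70 mm at z≈0.015. The orange boards at (155,207) and (194,240) and the blue one at (244,286) are left alone.
- **Mat:** (410,220), 140x86 mm. The small cork block at (348,98) is not the mat.
- **Lever:** head at (394,154), leaning to the amber lamp at (389,168).

Next I approach the lever from the lamp side.

Call:
jog_arm(motion=[632,0,-601,0,-3.3,0,632,0,-601,0,-3.3,0,632,0,-601,0,-3.3,0,632,0,-601,0,-3.3,0,632,0,-601,0,-3.3,0,632,0,-601,0,-3.3,0,632,0,-601,0,-3.3,0,632,0,-601,0,-3.3,0,632,0,-601,0,-3.3,0,632,0,-601,0,-3.3,0,632,0,-601,0,-3.3,0,632,0,-601,0,-3.3,0,632,0,-601,0,-3.3,0,632,0,-601,0,-3.3,0,632,0,-601,0,-3.3,0,632,50,-601,0,-3.3,0,632,105,-601,0,-3.3,0,632,105,-601,0,-3.3,0,632,105,-601,0,-3.3,0], gripper=0)

```text
time_s: 2.52
position: [0.6166, -0.1439, 0.141]
tcp_rot: [[0.978, 0.002, 0.208], [-0.208, -0.001, 0.978], [0.002, -1.0, -0.0]]
force: [0.1, -0.2, 0.6]
opening: 0.008
```

```bash
python3 - <<'E'
from h import *
st(); u=np.array([.208,.978]); c=np.array([.594,-.243])
p=c+u*.005; go([p[0],p[1],.14],-12)
snap('wrist',1)
E
```

```text
t 2.52 p [ 0.6166 -0.1439  0.141 ] xyaw -12.01 tilt [ 1.8e-03 -1.0e+00 -3.0e-04] F [ 0.1 -0.2  0.6] op 0.008 j [ -23.2   37.9   86.     0.    55.9 -101.2]
shift [ -1.4   1.1 -96.7] turn [ 0.02 -0.01  0.1 ] rows>= 1.5 j6-> -100
```

View pics/wrist1.png

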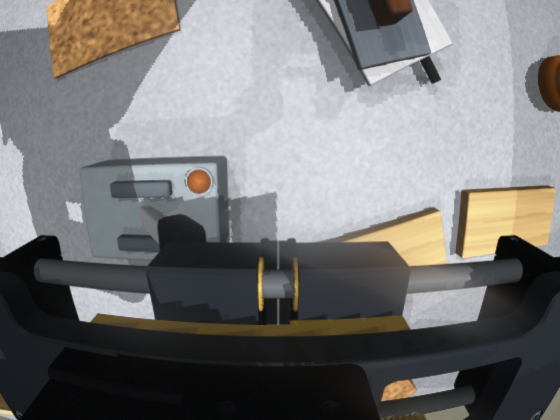

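The wrist view shows the lamp at (200,181) and the lever head at (185,235), leaning to the lamp side. The closed fingers at (280,270) are to its right, beyond the lamp end, so I push along tool −z.

Call:
jog_arm(motion=[-1,0,-20,0,0,0,-1,0,-35,0,0,0,-1,0,-50,0,0,0,-1,0,-65,0,0,0,-1,0,-80,0,0,0,-1,0,-97,0,0,0,-1,0,-102,0,0,0,-1,0,-60,0,0,0,-1,0,0,0,0,0,-1,-40,0,0,0,0,-1,-40,0,0,0,0])

```text
time_s: 3.95
position: [0.6171, -0.1436, 0.1825]
tcp_rot: [[0.978, 0.006, 0.206], [-0.206, -0.003, 0.978], [0.007, -1.0, -0.001]]
force: [0.5, 0.1, -0.8]
opening: 0.002
```

```bash
python3 - <<'E'
from h import *
st(); snap('wrist',2)
E
```

```text
t 3.95 p [ 0.6171 -0.1436  0.1825] xyaw -11.91 tilt [ 0.0066 -1.     -0.0015] F [ 0.5  0.1 -0.8] op 0.002 j [ -23.2   34.8   84.4   -0.    60.4 -101.3]
```

View pics/wrist2.png

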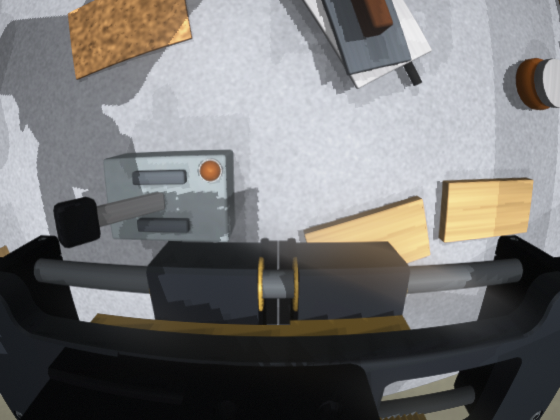

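The lever has fallen over to the far side: its head is now at (75,220), away from the lamp at (210,171). Now a look at the weight and plate.

```bash
python3 - <<'E'
from h import *
go([.55,-.03,.23],5)
E
```

```text
shift [-87.8 -49.4  97.6] turn [  0.07 -16.98   0.18] rows>= 2.2 j6-> -98
```

Call:
jog_arm(motion=[-88,-49,98,0,-17,0,-88,-49,98,0,-17,0,-88,-49,98,0,-17,0,-88,-49,98,0,-17,0,-88,-49,98,0,-17,0], gripper=1)

```text
time_s: 4.62
position: [0.55, -0.031, 0.2278]
tcp_rot: [[0.996, -0.0, -0.085], [0.085, -0.0, 0.996], [-0.0, -1.0, -0.0]]
force: [0.2, 0.1, 0.2]
opening: 0.484
```

```bash
python3 - <<'E'
from h import *
st(); snap('wrist',3)
E
```

```text
t 4.62 p [ 0.55   -0.031   0.2278] xyaw 4.87 tilt [-1.e-04 -1.e+00 -5.e-04] F [0.2 0.1 0.2] op 0.484 j [ -14.8   25.7   93.9   -0.    60.4 -109.7]
```

View pics/wrist3.png

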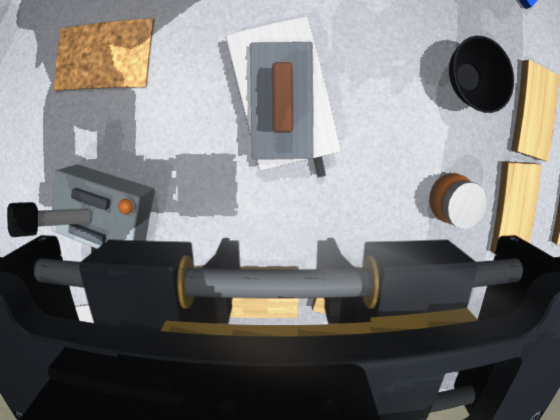

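```bash
python3 - <<'E'
from h import *
b,_=load('wrist',3); crop(b,215,10,135,170,4.4,'w3c.png'); crop(b,40,10,130,90,5,'w3mat.png')
E
```

```text
(no output)
```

View pics/w3c.png

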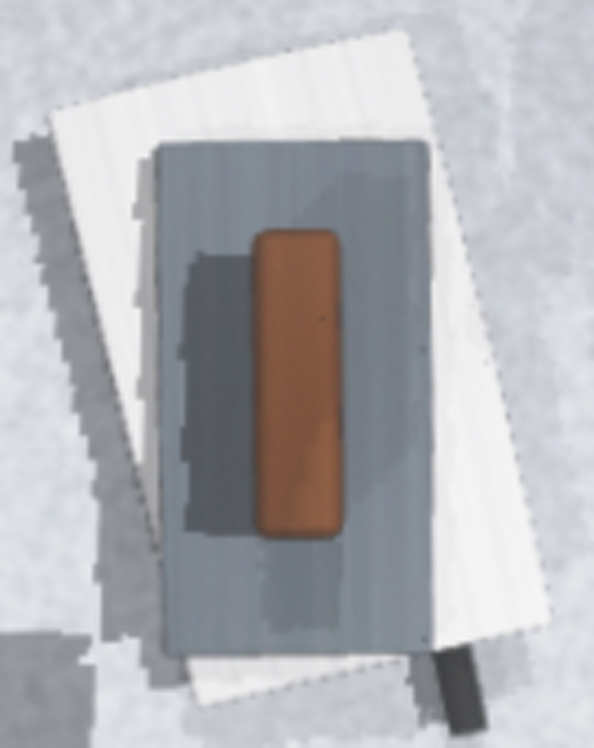

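View pics/w3mat.png

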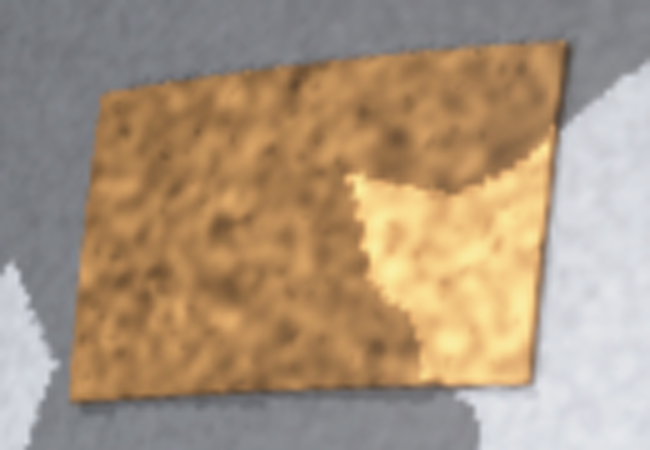

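```bash
cat >> h.py <<'E'
def rect(n,i,pts,s,off,z,lab=''):
    q=np.load(f"pics/{n}{i}_pose.npz"); pts=(np.array(pts,float)+.5)/s-.5+np.array(off)
    P=at_z(n,pts,z,q['R'],q['t'])[:,:2]*1000
    e=[np.linalg.norm(P[k]-P[(k+1)%4]) for k in range(4)]
    c=P.mean(0)
    # long direction
    a=(P[1]-P[0]+P[2]-P[3]); bb=(P[2]-P[1]+P[3]-P[0]); L=a if np.linalg.norm(a)>np.linalg.norm(bb) else bb
    ang=np.degrees(np.arctan2(L[1],L[0])); ang=(ang+90)%180-90
    print(lab,'ctr',np.round(c,1),'edges',np.round(e,1),'yaw',round(ang,2)); return c,ang
E
python3 - <<'E'
from h import *
rect('wrist',3,[(158,145),(430,143),(433,652),(166,654)],4.4,(215,10),.042,'slab')
rect('wrist',3,[(256,232),(342,232),(342,537),(258,537)],4.4,(215,10),.078,'grip')
rect('wrist',3,[(50,117),(404,32),(550,622),(205,703)],4.4,(215,10),.03,'plate')
rect('wrist',3,[(101,95),(570,42),(530,383),(70,402)],5,(40,10),.005,'mat')
E
```

```text
slab ctr [455.5 -35.7] edges [ 61.2 117.9  61.1 117.8] yaw 5.53
grip ctr [455.7 -35.6] edges [17.1 62.3 16.8 62.3] yaw 5.11
plate ctr [446.5 -34.9] edges [ 85.7 147.1  84.6 146.7] yaw 18.96
mat ctr [ 401.6 -264. ] edges [140.4  83.8 139.5  83.8] yaw 89.53
```

```bash
python3 - <<'E'
from h import *
go([.4556,-.0357,.12],5.2);go([.4556,-.0357,.070],5.2)
E
```

```text
shift [-94.4 107.8   3.5] turn [ 0.01 -0.35 -0.02] rows>= 2.3 j6-> -100
shift [-94.4 157.8   3.5] turn [ 0.01 -0.35 -0.02] rows>= 2.9 j6-> -100
```

Call:
jog_arm(motion=[-50,30,2,0,-0.3,0,-94,60,3.5,0,-0.3,0,-94,105,3.5,0,-0.3,0,-94,140,3.5,0,-0.3,0,-94,158,3.5,0,-0.3,0,-94,158,3.5,0,-0.3,0,-94,158,3.5,0,-0.3,0], gripper=1)

```text
time_s: 5.55
position: [0.4559, -0.0351, 0.0706]
tcp_rot: [[0.996, 0.001, -0.091], [0.091, -0.0, 0.996], [0.001, -1.0, -0.0]]
force: [-0.0, 0.1, 0.8]
opening: 0.996
```

Call:
jog_arm(motion=[0,0,0,0,0,0,0,0,0,0,0,0,0,0,0,0,0,0,0,0,0,0,0,0,0,0,0,0,0,0,0,0,0,0,0,0], gripper=0)

```text
time_s: 6.3
position: [0.4552, -0.0343, 0.0706]
tcp_rot: [[0.996, -0.0, -0.092], [0.092, -0.0, 0.996], [-0.0, -1.0, -0.0]]
force: [-0.1, -0.9, -0.6]
opening: 0.4
```

```bash
python3 - <<'E'
from h import *
st(); go([.402,-.264,.14],-90.5);go([.402,-.264,.0465],-90.5)
E
```

```text
t 6.3 p [ 0.4552 -0.0343  0.0706] xyaw 5.26 tilt [-0. -1. -0.] F [-0.1 -0.9 -0.6] op 0.4 j [ -18.4   36.   114.    -0.    30.1 -113.6]
shift [ -74.1  -69.4 -223.9] turn [ 0.   95.76  0.  ] rows>= 8.9 j6-> -33
shift [ -74.1   24.1 -223.9] turn [ 0.   95.76  0.  ] rows>= 8.9 j6-> -33
```

Call:
jog_arm(motion=[0,0,0,0,0,0,0,0,0,0,0,0,0,0,0,0,0,0,0,0,0,0,0,0,0,-10,0,0,0,0,0,-30,0,0,0,0,0,-30,0,0,0,0], gripper=0)

```text
time_s: 7.18
position: [0.4557, -0.0343, 0.1014]
tcp_rot: [[0.996, 0.002, -0.092], [0.092, -0.0, 0.996], [0.002, -1.0, -0.001]]
force: [0.4, 0.5, -5.4]
opening: 0.203
```

```bash
python3 - <<'E'
from h import *
st(); go([.402,-.264,.14],-90.5);go([.402,-.264,.0465],-90.5)
E
```

```text
t 7.17 p [ 0.4557 -0.0343  0.1014] xyaw 5.26 tilt [ 2.e-03 -1.e+00 -6.e-04] F [ 0.4  0.5 -5.4] op 0.203 j [ -18.4   32.2  113.1    0.    34.6 -113.6]
shift [ -74.4  -38.6 -223.9] turn [-7.000e-02  9.576e+01  1.200e-01] rows>= 8.9 j6-> -33
shift [ -74.6   54.9 -223.8] turn [-7.000e-02  9.576e+01  1.200e-01] rows>= 8.9 j6-> -33
```

Call:
jog_arm(motion=[0,-38,0,0,0,0,-20,-39,-60,0,10.5,0,-40,-39,-100,0,21,0,-60,-39,-150,0,31.5,0,-74,-39,-200,0,42,0,-74,-39,-224,0,52.5,0,-74,-39,-224,0,63,0,-74,-39,-224,0,73.5,0,-74,-39,-224,0,84,0,-74,-39,-224,0,95.8,0,-74,0,-224,0,95.8,0,-74,35,-224,0,95.8,0,-74,50,-224,0,95.8,0,-74,54,-224,0,95.8,0,-74,55.5,-224,0,95.8,0,-74,55.5,-224,0,95.8,0])

```text
time_s: 9.18
position: [0.4026, -0.2647, 0.0459]
tcp_rot: [[-0.009, 0.002, 1.0], [-1.0, -0.002, -0.009], [0.002, -1.0, 0.002]]
force: [0.4, -0.2, -5.9]
opening: 0.201
```

```bash
python3 - <<'E'
from h import *
st()
E
```

```text
t 9.18 p [ 0.4026 -0.2647  0.0459] xyaw -90.54 tilt [ 0.0016 -1.      0.0015] F [ 0.4 -0.2 -5.9] op 0.201 j [-46.6  39.7 110.9   0.   29.2 -46.1]
```

Call:
jog_arm(motion=[0,1.2,0,0,0,0,0,1.2,0,0,0,0], gripper=0.7)

```text
time_s: 9.43
position: [0.4028, -0.2649, 0.0447]
tcp_rot: [[-0.009, 0.002, 1.0], [-1.0, -0.002, -0.009], [0.002, -1.0, 0.002]]
force: [0.3, 0.7, 0.0]
opening: 0.35
```

Call:
jog_arm(motion=[0,0,0,0,0,0,0,0,0,0,0,0,0,0,0,0,0,0,0,-40,0,0,0,0,0,-100,0,0,0,0,0,-130,0,0,0,0,0,-160,0,0,0,0], gripper=1)

```text
time_s: 10.3
position: [0.4019, -0.264, 0.2052]
tcp_rot: [[-0.009, 0.0, 1.0], [-1.0, -0.0, -0.009], [0.0, -1.0, 0.0]]
force: [0.0, 0.8, -0.1]
opening: 0.992
```

```bash
python3 - <<'E'
from h import *
st(); go([.5363,-.004,.21],19)
E
```

```text
t 10.3 p [ 0.4019 -0.264   0.2052] xyaw -90.54 tilt [ 5.e-04 -1.e+00  5.e-04] F [ 0.   0.8 -0.1] op 0.992 j [-46.6  22.6 104.8   0.   52.6 -46.1]
shift [-261.3   -4.8  131.9] turn [ 1.0000e-02 -1.0954e+02  5.0000e-02] rows>= 10.2 j6-> -109
```

Call:
jog_arm(motion=[-261,-5,132,0,-109.5,0,-261,-5,132,0,-109.5,0,-261,-5,132,0,-109.5,0,-261,-5,132,0,-109.5,0,-261,-5,132,0,-109.5,0,-261,-5,132,0,-109.5,0,-261,-5,132,0,-109.5,0,-261,-5,132,0,-109.5,0,-261,-5,132,0,-109.5,0,-261,-5,132,0,-109.5,0,-261,-5,132,0,-109.5,0,-261,-5,132,0,-109.5,0,-261,-5,132,0,-109.5,0])

```text
time_s: 11.92
position: [0.5364, -0.0044, 0.2088]
tcp_rot: [[0.946, -0.0, -0.323], [0.323, 0.0, 0.946], [-0.0, -1.0, 0.0]]
force: [0.6, -0.0, -0.2]
opening: 0.995
```

```bash
python3 - <<'E'
from h import *
st(); b,_,_=snap('wrist',4); crop(b,150,0,260,240,2.4,'w4c.png'); crop(b,0,0,560,420,1,'w4.png')
E
```

```text
t 11.93 p [ 0.5364 -0.0044  0.2088] xyaw 18.87 tilt [-2.e-04 -1.e+00  1.e-04] F [ 0.6 -0.  -0.2] op 0.995 j [ -12.4   26.2   97.     0.    56.9 -121.3]
```

View pics/w4.png

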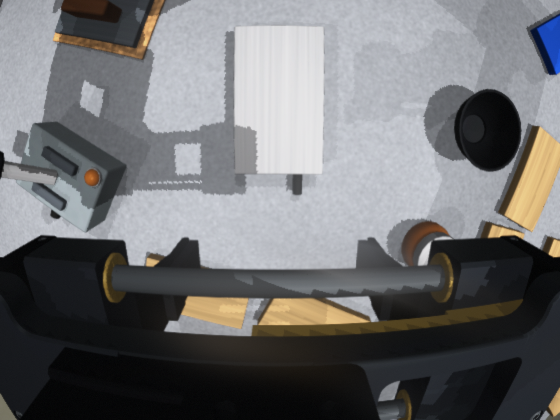

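View pics/w4c.png

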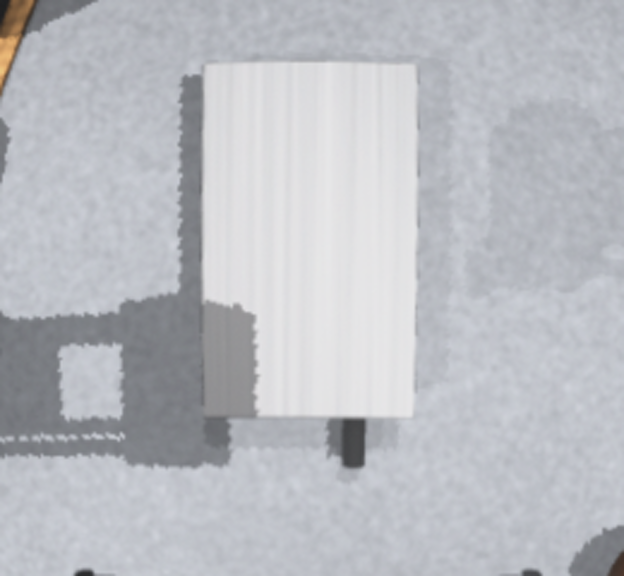

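```bash
python3 - <<'E'
from h import *
rect('wrist',4,[(203,64),(416.5,62.5),(413.5,416),(203.5,416.5)],2.4,(150,0),.03,'plate')
E
```

```text
plate ctr [445.9 -35.3] edges [ 86.8 148.4  87.1 147.8] yaw 18.7
```

```bash
cat >> h.py <<'E'
def view(ctr,xyaw,top,h=.18):
    a=np.radians(xyaw); c=np.array(ctr)/1000
    return go([c[0]+.095*np.cos(a),c[1]+.095*np.sin(a),top+h],xyaw)
E
python3 - <<'E'
from h import *
view((683.7,93.4),-98.2,.016)
E
```

```text
shift [127.7  12.8 -39.7] turn [ 0.0000e+00  1.1709e+02 -1.0000e-02] rows>= 10.9 j6-> 8
```

Call:
jog_arm(motion=[128,13,-40,0,117,0,128,13,-40,0,117,0,128,13,-40,0,117,0,128,13,-40,0,117,0,128,13,-40,0,117,0,128,13,-40,0,117,0,128,13,-40,0,117,0,128,13,-40,0,117,0,128,13,-40,0,117,0,128,13,-40,0,117,0,128,13,-40,0,117,0,128,13,-40,0,117,0,128,13,-40,0,117,0])

```text
time_s: 13.6
position: [0.6705, -0.0007, 0.1957]
tcp_rot: [[-0.138, -0.0, 0.99], [-0.99, 0.0, -0.138], [0.0, -1.0, -0.0]]
force: [-0.5, -0.1, 0.5]
opening: 1.004
```

```bash
python3 - <<'E'
from h import *
st(); b,_,_=snap('wrist',5); crop(b,150,0,260,240,2.4,'w5c.png')
E
```

```text
t 13.6 p [ 0.6705 -0.0007  0.1957] xyaw -97.93 tilt [ 0.e+00 -1.e+00 -3.e-04] F [-0.5 -0.1  0.5] op 1.004 j [-9.6 36.8 77.7 -0.  65.6 -1.7]
```

View pics/w5c.png

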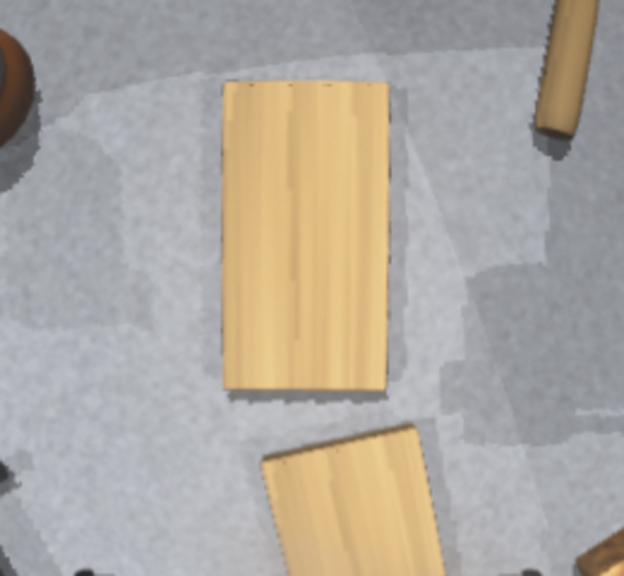

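```bash
python3 - <<'E'
from h import *
c,a=rect('wrist',5,[(222,82),(389.5,82),(387,389),(223.5,389)],2.4,(150,0),.016,'b4')
yaw=a-180 if a>0 else a
go([c[0]/1000,c[1]/1000,.06],yaw); go([c[0]/1000,c[1]/1000,.0255],yaw)
E
```

```text
b4 ctr [682.6  93.9] edges [ 68.  128.4  67.4 128.4] yaw 82.0
shift [-95.4 135.8  -1.2] turn [0.01 0.05 0.  ] rows>= 2.7 j6-> 16
shift [-95.4 170.3  -1.2] turn [0.01 0.05 0.  ] rows>= 3.1 j6-> 16
```

Call:
jog_arm(motion=[-50,40,-1,0,0,0,-95.5,80,-1,0,0,0,-95.5,130,-1,0,0,0,-95.5,155,-1,0,0,0,-95.5,168,-1,0,0,0,-95.5,171,-1,0,0,0,-95.5,171,-1,0,0,0])

```text
time_s: 14.52
position: [0.6839, 0.0938, 0.0259]
tcp_rot: [[-0.14, 0.002, 0.99], [-0.99, -0.0, -0.14], [-0.0, -1.0, 0.002]]
force: [0.1, 0.3, 1.6]
opening: 0.998
```

Call:
jog_arm(motion=[0,0,0,0,0,0,0,0,0,0,0,0,0,0,0,0,0,0,0,0,0,0,0,0,0,0,0,0,0,0], gripper=0.6)

```text
time_s: 15.15
position: [0.6833, 0.094, 0.0256]
tcp_rot: [[-0.14, 0.001, 0.99], [-0.99, -0.0, -0.14], [-0.0, -1.0, 0.001]]
force: [-1.6, -0.5, 5.4]
opening: 0.778
```

```bash
python3 - <<'E'
from h import *
st()
E
```

```text
t 15.15 p [0.6833 0.094  0.0256] xyaw -98.04 tilt [-0.e+00 -1.e+00  7.e-04] F [-1.6 -0.5  5.4] op 0.778 j [-1.4 50.5 79.5 -0.  50.   6.6]
```

```bash
cat >> h.py <<'E'
import json,os
def cset(p,R): json.dump(dict(p=list(map(float,p)),R=np.array(R).tolist()),open('cmd.json','w'))
def cget():
    q=json.load(open('cmd.json')); return dict(position=np.array(q['p']),tcp_rot=np.array(q['R']))
def log(*row):
    c=cget(); r=np.array(row,float); p=c['position']+c['tcp_rot']@r[:3]/1000; R=c['tcp_rot']@Ro.from_rotvec(np.radians(r[3:])).as_matrix(); cset(p,R)
    s=bot.read_state(); e=np.degrees(Ro.from_matrix(R.T@s['tcp_rot']).as_rotvec())
    print('cmd',np.round(p,4),'meas-cmd mm',np.round((s['position']-p)*1000,2),'deg',np.round(e,2),'F',np.round(s['force'],1),'op',round(s['opening'],3),'t',round(s['time_s'],1))
def cgo(x,yaw): return go(x,yaw,cget())
E
python3 - <<'E'
from h import *
# anchor: yaw-level orientation at plate view
q=np.load('pics/wrist4_pose.npz'); a=np.radians(18.87)
x=np.array([np.cos(a),np.sin(a),0]);y=np.array([0,0,-1.]); cset(q['t'],np.stack([x,y,np.cross(x,y)],1))
log(128,13,-40,0,117,0); print(np.load('pics/wrist5_pose.npz')['t'])
log(-95.5,171,-1,0,0,0); cgo([.4459,-.0353,.15],18.8); cgo([.4459,-.0353,.057],18.8)
E
```

```text
cmd [ 0.6705 -0.0009  0.1958] meas-cmd mm [  12.75   94.87 -170.2 ] deg [ 0.04 -0.09  0.  ] F [-1.6 -0.5  5.4] op 0.778 t 15.2
[ 0.6705081  -0.00068009  0.19573399]
cmd [0.683  0.0938 0.0248] meas-cmd mm [0.23 0.19 0.8 ] deg [ 0.04 -0.09  0.  ] F [-1.6 -0.5  5.4] op 0.778 t 15.2
shift [ 161.4 -125.2 -216.5] turn [  -0.   -116.93   -0.  ] rows>= 10.9 j6-> -113
shift [ 161.4  -32.2 -216.5] turn [  -0.   -116.93   -0.  ] rows>= 10.9 j6-> -113
```

Call:
jog_arm(motion=[0,-50,0,0,0,0,0,-100,0,0,-5,0,161.5,-125,-216.5,0,-117,0,161.5,-125,-216.5,0,-117,0,161.5,-125,-216.5,0,-117,0,161.5,-125,-216.5,0,-117,0,161.5,-125,-216.5,0,-117,0,161.5,-125,-216.5,0,-117,0,161.5,-125,-216.5,0,-117,0,161.5,-125,-216.5,0,-117,0,161.5,-125,-216.5,0,-117,0,161.5,-125,-216.5,0,-117,0,161.5,-125,-216.5,0,-117,0,161.5,-125,-216.5,0,-117,0,161.5,-80,-216.5,0,-117,0,161.5,-45,-216.5,0,-117,0,161.5,-36,-216.5,0,-117,0,161.5,-33,-216.5,0,-117,0,161.5,-33,-216.5,0,-117,0])

```text
time_s: 17.52
position: [0.4466, -0.0358, 0.0585]
tcp_rot: [[0.946, 0.002, -0.325], [0.325, -0.001, 0.946], [0.001, -1.0, -0.001]]
force: [0.2, -0.4, -0.5]
opening: 0.779
```

```bash
python3 - <<'E'
from h import *
log(161.5,-33,-216.5,0,-117,0); st(); b,_,_=snap('wrist',6); b,_,_=snap('side',6); crop(b,230,210,140,110,5,'s6c.png')
E
```

```text
cmd [ 0.4459 -0.0354  0.0578] meas-cmd mm [ 0.77 -0.32  0.75] deg [-0.06 -0.07 -0.07] F [ 0.2 -0.4 -0.5] op 0.779 t 17.5
t 17.52 p [ 0.4466 -0.0358  0.0585] xyaw 18.94 tilt [ 0.0013 -1.     -0.001 ] F [ 0.2 -0.4 -0.5] op 0.779 j [ -18.9   37.2  115.5   -0.    27.2 -127.9]
```

View pics/wrist6.png

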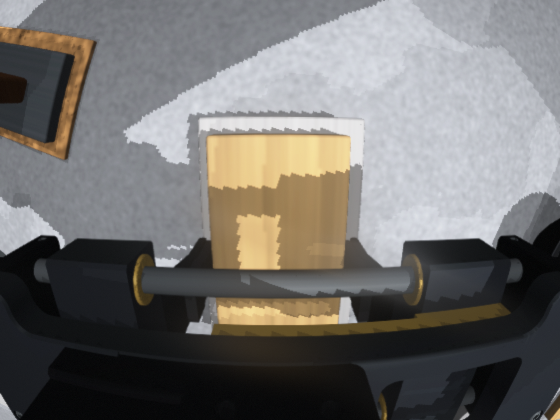

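View pics/s6c.png

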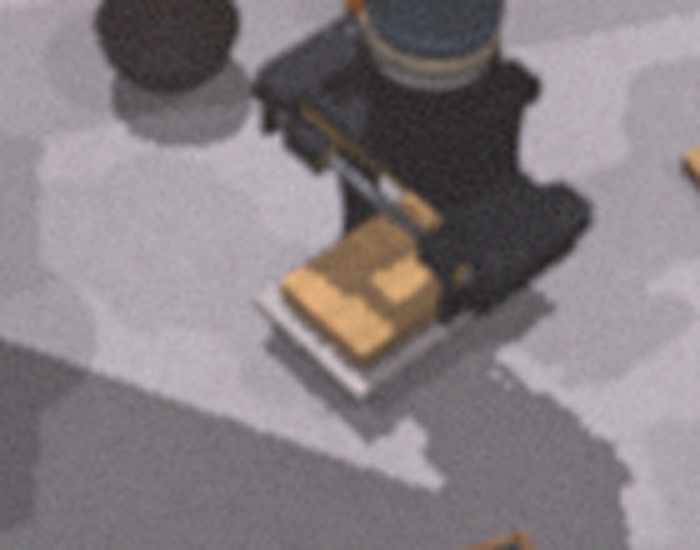

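Call:
jog_arm(motion=[0,1.5,0,0,0,0,0,2,0,0,0,0,0,2,0,0,0,0])

```text
time_s: 18.0
position: [0.446, -0.0356, 0.056]
tcp_rot: [[0.946, 0.0, -0.325], [0.325, -0.0, 0.946], [0.0, -1.0, -0.0]]
force: [-0.2, 0.6, -1.4]
opening: 0.776
```

Call:
jog_arm(motion=[0,0,0,0,0,0,0,0,0,0,0,0,0,0,0,0,0,0,0,-30,0,0,0,0,0,-90,0,0,0,0,0,-90,0,0,0,0], gripper=1)

```text
time_s: 18.75
position: [0.4486, -0.0363, 0.1493]
tcp_rot: [[0.946, 0.009, -0.325], [0.325, -0.003, 0.946], [0.007, -1.0, -0.006]]
force: [0.2, 0.2, 0.1]
opening: 0.998
```

```bash
cat >> h.py <<'E'
def cview(ctr,xyaw,top,h=.18):
    a=np.radians(xyaw); c=np.array(ctr)/1000
    return cgo([c[0]+.095*np.cos(a),c[1]+.095*np.sin(a),top+h],xyaw)
E
python3 - <<'E'
from h import *
log(0,-88,0,0,0,0); cview((690.8,-59.8),-85,.016)
E
```

```text
cmd [ 0.4459 -0.0354  0.1458] meas-cmd mm [ 2.7  -0.9   3.49] deg [-0.33 -0.1  -0.42] F [0.2 0.2 0.1] op 0.998 t 18.8
shift [ 201.1  -50.2 -194.5] turn [  0.   103.87   0.  ] rows>= 9.7 j6-> -17
```

Call:
jog_arm(motion=[201,-50,-194.5,0,104,0,201,-50,-194.5,0,104,0,201,-50,-194.5,0,104,0,201,-50,-194.5,0,104,0,201,-50,-194.5,0,104,0,201,-50,-194.5,0,104,0,201,-50,-194.5,0,104,0,201,-50,-194.5,0,104,0,201,-50,-194.5,0,104,0,201,-50,-194.5,0,104,0,201,-50,-194.5,0,104,0,201,-50,-194.5,0,104,0,201,-50,-194.5,0,104,0])

```text
time_s: 20.38
position: [0.6991, -0.1542, 0.1954]
tcp_rot: [[0.087, -0.001, 0.996], [-0.996, 0.0, 0.087], [-0.0, -1.0, -0.001]]
force: [-0.6, -0.5, 0.2]
opening: 1.001
```

```bash
python3 - <<'E'
from h import *
log(201,-50,-194.5,0,104,0); b,_,_=snap('wrist',7); c=cget(); np.savez('pics/wrist7_pose.npz',R=c['tcp_rot'],t=c['position']); crop(b,150,0,260,240,2.4,'w7c.png')
E
```

```text
cmd [ 0.699  -0.1545  0.1958] meas-cmd mm [ 0.19  0.26 -0.38] deg [-0.03 -0.14  0.01] F [-0.6 -0.5  0.2] op 1.001 t 20.4
```

View pics/w7c.png

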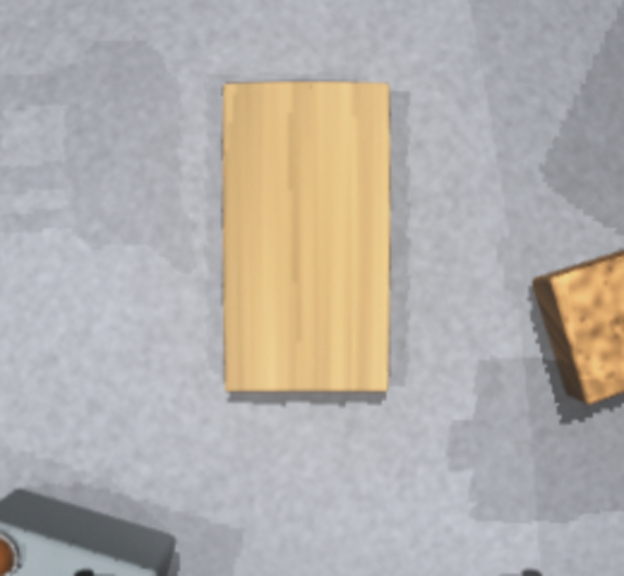

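```bash
python3 - <<'E'
from h import *
c,a=rect('wrist',7,[(223.5,83),(389.5,83),(388,391),(225.5,391)],2.4,(150,0),.016,'b5')
cgo([c[0]/1000,c[1]/1000,.0275],a)
E
```

```text
b5 ctr [690.1 -60.1] edges [ 67.4 128.8  67.1 128.8] yaw -85.06
shift [-94.8 168.3  -0.8] turn [ 0.   -0.07  0.  ] rows>= 3.1 j6-> -10
```

Call:
jog_arm(motion=[-50,40,-1,0,0,0,-95,80,-1,0,0,0,-95,130,-1,0,0,0,-95,155,-1,0,0,0,-95,166,-1,0,0,0,-95,168,-1,0,0,0,-95,168,-1,0,0,0])

```text
time_s: 21.3
position: [0.6911, -0.0602, 0.0292]
tcp_rot: [[0.086, 0.002, 0.996], [-0.996, -0.001, 0.086], [0.001, -1.0, 0.002]]
force: [-0.4, -0.0, -0.0]
opening: 0.996
```

Call:
jog_arm(motion=[0,0,0,0,0,0,0,0,0,0,0,0,0,0,0,0,0,0,0,0,0,0,0,0,0,0,0,0,0,0], gripper=0.6)

```text
time_s: 21.92
position: [0.6904, -0.0598, 0.0285]
tcp_rot: [[0.086, 0.001, 0.996], [-0.996, -0.0, 0.086], [0.0, -1.0, 0.001]]
force: [-0.6, 0.0, 4.4]
opening: 0.775
```

```bash
python3 - <<'E'
from h import *
log(-95,168,-1,0,0,0); cgo([.4459,-.0353,.17],18.8); cgo([.4459,-.0353,.0759],18.8)
E
```

```text
cmd [ 0.6899 -0.0599  0.0278] meas-cmd mm [0.49 0.1  0.71] deg [ 0.04 -0.09 -0.02] F [-0.6  0.   4.4] op 0.775 t 21.9
shift [ -45.2 -142.2 -241. ] turn [  -0.   -103.93   -0.  ] rows>= 9.7 j6-> -113
shift [ -45.2  -48.1 -241. ] turn [  -0.   -103.93   -0.  ] rows>= 9.7 j6-> -113
```

Call:
jog_arm(motion=[0,-50,0,0,0,0,0,-100,0,0,-5,0,-45,-142,-241,0,-104,0,-45,-142,-241,0,-104,0,-45,-142,-241,0,-104,0,-45,-142,-241,0,-104,0,-45,-142,-241,0,-104,0,-45,-142,-241,0,-104,0,-45,-142,-241,0,-104,0,-45,-142,-241,0,-104,0,-45,-142,-241,0,-104,0,-45,-142,-241,0,-104,0,-45,-142,-241,0,-104,0,-45,-90,-241,0,-104,0,-45,-62,-241,0,-104,0,-45,-51,-241,0,-104,0,-45,-48,-241,0,-104,0,-45,-48,-241,0,-104,0,-45,-48,-241,0,-104,0])

```text
time_s: 24.3
position: [0.4467, -0.0359, 0.0767]
tcp_rot: [[0.946, 0.002, -0.325], [0.325, -0.001, 0.946], [0.002, -1.0, -0.001]]
force: [-0.3, -0.1, -1.1]
opening: 0.778
```

```bash
python3 - <<'E'
from h import *
log(-45,-48,-241,0,-104,0); b,_,_=snap('wrist',8); crop(b,180,100,210,140,3.7,'w8c.png')
E
```

```text
cmd [ 0.446  -0.0355  0.0758] meas-cmd mm [ 0.78 -0.33  0.91] deg [-0.07 -0.09 -0.09] F [-0.3 -0.1 -1.1] op 0.778 t 24.3
```

View pics/w8c.png

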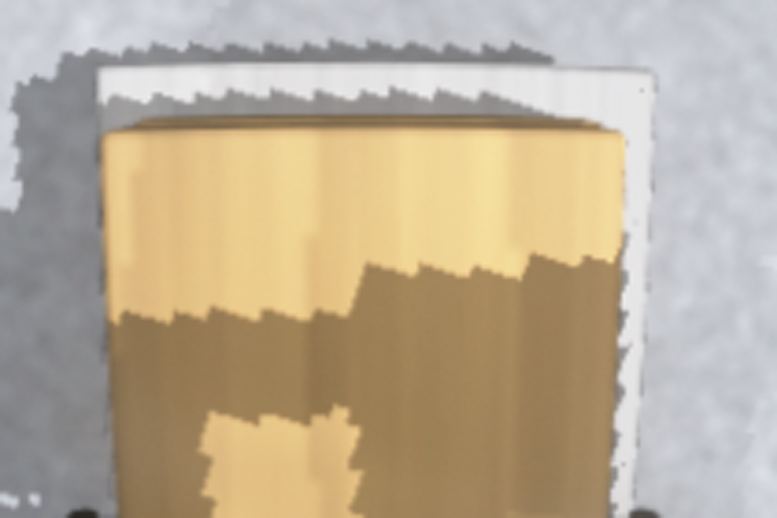

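Call:
jog_arm(motion=[0,1.5,0,0,0,0,0,2.2,0,0,0,0,0,2.2,0,0,0,0])

```text
time_s: 24.72
position: [0.4464, -0.0358, 0.0745]
tcp_rot: [[0.946, 0.001, -0.325], [0.325, -0.0, 0.946], [0.001, -1.0, -0.001]]
force: [-1.1, -0.4, 7.0]
opening: 0.778
```

Call:
jog_arm(motion=[0,0,0,0,0,0,0,0,0,0,0,0,0,0,0,0,0,0,0,-30,0,0,0,0,0,-90,0,0,0,0,0,-90,0,0,0,0], gripper=1)

```text
time_s: 25.48
position: [0.4487, -0.0364, 0.167]
tcp_rot: [[0.946, 0.009, -0.325], [0.325, -0.003, 0.946], [0.007, -1.0, -0.006]]
force: [-0.0, -0.5, -0.9]
opening: 0.998
```

```bash
python3 - <<'E'
from h import *
log(0,-87.8,0,0,0,0); cview((445.9,-35.3),18.8,.062)
E
```

```text
cmd [ 0.446  -0.0355  0.1636] meas-cmd mm [ 2.76 -0.92  3.4 ] deg [-0.33 -0.1  -0.42] F [-0.  -0.5 -0.9] op 0.998 t 25.5
shift [ 95.  -78.4   0.1] turn [0.   0.07 0.  ] rows>= 2.0 j6-> -109
```

Call:
jog_arm(motion=[95,-78.5,0,0,0,0,95,-78.5,0,0,0,0,95,-78.5,0,0,0,0,95,-78.5,0,0,0,0,95,-78.5,0,0,0,0])

```text
time_s: 26.1
position: [0.5335, -0.0047, 0.2401]
tcp_rot: [[0.946, -0.005, -0.324], [0.324, 0.001, 0.946], [-0.005, -1.0, 0.003]]
force: [-0.4, 0.3, -0.6]
opening: 1.001
```

```bash
python3 - <<'E'
from h import *
log(95,-78.5,0,0,0,0); b,_,_=snap('wrist',9); c=cget(); np.savez('pics/wrist9_pose.npz',R=c['tcp_rot'],t=c['position']); crop(b,190,0,170,200,3,'w9c.png')
E
```

```text
cmd [ 0.5358 -0.0048  0.2421] meas-cmd mm [-2.34  0.07 -2.  ] deg [ 0.16 -0.05  0.27] F [-0.4  0.3 -0.6] op 1.001 t 26.1
```

View pics/w9c.png

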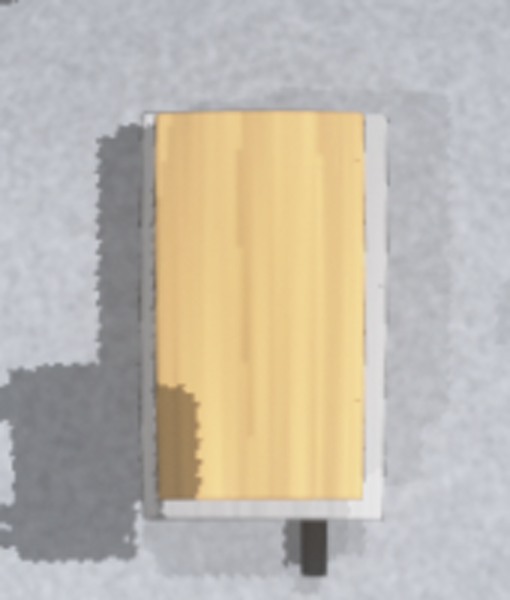

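```bash
python3 - <<'E'
from h import *
s=bot.read_state(); 
for k in (0,1):
    if k: np.savez('pics/wrist9_pose.npz',R=s['tcp_rot'],t=s['position'])
    rect('wrist',9,[(156,112),(364,112),(363,499),(157,499)],3,(190,0),.062,'pile')
    rect('wrist',9,[(145,112),(386,112),(383,519),(145,519)],3,(190,0),.030,'plate(topedge uncertain)')
E
```

```text
pile ctr [448.4 -36.9] edges [ 67.5 129.4  68.2 129.5] yaw 18.88
plate(topedge uncertain) ctr [449.3 -35. ] edges [ 86.2 150.   87.1 150. ] yaw 18.69
pile ctr [445.6 -36.8] edges [ 67.3 128.9  67.9 129. ] yaw 18.92
plate(topedge uncertain) ctr [446.4 -34.9] edges [ 86.  149.5  86.7 149.4] yaw 18.73
```

```bash
python3 - <<'E'
from h import *
cview((408.5,315.1),-3.2,.016)
E
```

```text
shift [ 71.   46.1 308.2] turn [ 0.   22.07  0.  ] rows>= 5.1 j6-> -55
```

Call:
jog_arm(motion=[71,46,308,0,22,0,71,46,308,0,22,0,71,46,308,0,22,0,71,46,308,0,22,0,71,46,308,0,22,0,71,46,308,0,22,0,71,46,308,0,22,0,71,46,308,0,22,0,71,46,308,0,22,0])

```text
time_s: 27.28
position: [0.5036, 0.3078, 0.1964]
tcp_rot: [[0.998, 0.0, 0.056], [-0.056, -0.0, 0.998], [0.0, -1.0, -0.0]]
force: [0.7, -0.2, 0.5]
opening: 0.997
```

```bash
python3 - <<'E'
from h import *
log(71,46,308,0,22,0); b,_,_=snap('wrist',10); c=cget(); np.savez('pics/wrist10_pose.npz',R=c['tcp_rot'],t=c['position']); crop(b,150,0,260,240,2.4,'w10c.png')
E
```

```text
cmd [0.5034 0.3096 0.1961] meas-cmd mm [ 0.18 -1.82  0.31] deg [-0.02  0.06 -0.01] F [ 0.7 -0.2  0.5] op 0.997 t 27.3
```

View pics/w10c.png

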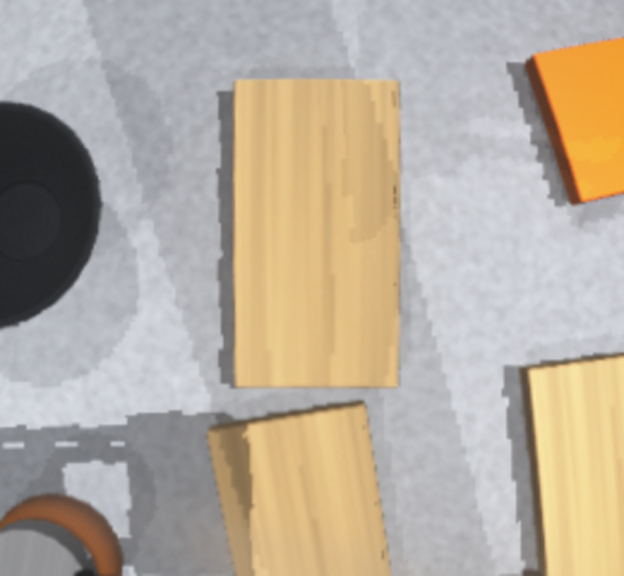

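```bash
python3 - <<'E'
from h import *
for k in (0,1):
    if k:
        s=bot.read_state(); np.savez('pics/wrist10_pose.npz',R=s['tcp_rot'],t=s['position']); print(s['position'])
    c,a=rect('wrist',10,[(235,80),(399,80),(399,386.5),(235,386)],2.4,(150,0),.016,'b3')
cgo([c[0]/1000,c[1]/1000,.0275],a)
E
```

```text
b3 ctr [406.1 318. ] edges [ 66.6 128.5  67.7 128.1] yaw -3.08
[0.50362329 0.30797256 0.19645186]
b3 ctr [406.3 316.5] edges [ 66.7 128.6  67.8 128.2] yaw -3.13
shift [-97.3 168.6   1.5] turn [ 0. -0.  0.] rows>= 3.1 j6-> -49
```

Call:
jog_arm(motion=[-50,40,1.5,0,0,0,-97.5,80,1.5,0,0,0,-97.5,130,1.5,0,0,0,-97.5,155,1.5,0,0,0,-97.5,166,1.5,0,0,0,-97.5,168.5,1.5,0,0,0,-97.5,168.5,1.5,0,0,0])

```text
time_s: 28.2
position: [0.4066, 0.3163, 0.0285]
tcp_rot: [[0.999, 0.002, 0.054], [-0.054, 0.001, 0.999], [0.002, -1.0, 0.001]]
force: [0.2, -0.0, 0.0]
opening: 0.996
```

Call:
jog_arm(motion=[0,0,0,0,0,0,0,0,0,0,0,0,0,0,0,0,0,0,0,0,0,0,0,0,0,0,0,0,0,0], gripper=0.6)

```text
time_s: 28.82
position: [0.406, 0.3164, 0.0281]
tcp_rot: [[0.999, 0.001, 0.053], [-0.053, 0.0, 0.999], [0.001, -1.0, 0.0]]
force: [0.2, 0.5, 6.1]
opening: 0.779
```

```bash
python3 - <<'E'
from h import *
log(-97.5,168.5,1.5,0,0,0); cgo([.4459,-.0353,.18],18.8); cgo([.4459,-.0353,.0919],18.8)
E
```

```text
cmd [0.4061 0.3164 0.0276] meas-cmd mm [-0.12 -0.02  0.54] deg [ 0.03 -0.09 -0.05] F [0.2 0.5 6.1] op 0.779 t 28.8
shift [  58.9 -152.4 -349. ] turn [  0.   -21.93   0.  ] rows>= 6.2 j6-> -113
shift [  58.9  -64.3 -349. ] turn [  0.   -21.93   0.  ] rows>= 5.8 j6-> -113
```

Call:
jog_arm(motion=[0,-50,0,0,0,0,0,-105,0,0,0,0,59,-152,-349,0,-22,0,59,-152,-349,0,-22,0,59,-152,-349,0,-22,0,59,-152,-349,0,-22,0,59,-152,-349,0,-22,0,59,-152,-349,0,-22,0,59,-152,-349,0,-22,0,59,-152,-349,0,-22,0,59,-110,-349,0,-22,0,59,-80,-349,0,-22,0,59,-67,-349,0,-22,0,59,-64.3,-349,0,-22,0,59,-64.3,-349,0,-22,0,59,-64.3,-349,0,-22,0])

```text
time_s: 30.82
position: [0.4468, -0.0354, 0.0928]
tcp_rot: [[0.946, 0.002, -0.325], [0.325, -0.001, 0.946], [0.002, -1.0, -0.001]]
force: [0.2, -0.3, -0.9]
opening: 0.778
```

Call:
jog_arm(motion=[0,1.5,0,0,0,0,0,2.2,0,0,0,0,0,2.2,0,0,0,0])

```text
time_s: 31.2
position: [0.4464, -0.0356, 0.0902]
tcp_rot: [[0.946, 0.001, -0.325], [0.325, -0.0, 0.946], [0.001, -1.0, -0.0]]
force: [-0.6, -1.0, 3.7]
opening: 0.775
```

```bash
python3 - <<'E'
from h import *
log(59,-64.3,-349,0,-22,0);log(0,2.2,0,0,0,0)
E
```

```text
cmd [ 0.446  -0.0353  0.0919] meas-cmd mm [ 0.36 -0.29 -1.75] deg [-0.03 -0.07 -0.03] F [-0.6 -1.   3.7] op 0.775 t 31.2
cmd [ 0.446  -0.0353  0.0897] meas-cmd mm [ 0.36 -0.29  0.45] deg [-0.03 -0.07 -0.03] F [-0.6 -1.   3.7] op 0.775 t 31.2
```

Call:
jog_arm(motion=[0,0,0,0,0,0,0,0,0,0,0,0,0,0,0,0,0,0,0,-30,0,0,0,0,0,-90,0,0,0,0,0,-90,0,0,0,0], gripper=1)

```text
time_s: 31.95
position: [0.4488, -0.0362, 0.1832]
tcp_rot: [[0.946, 0.009, -0.325], [0.325, -0.003, 0.946], [0.008, -1.0, -0.006]]
force: [0.2, 0.3, -0.2]
opening: 0.998
```

```bash
python3 - <<'E'
from h import *
log(0,-90,0,0,0,0); cview((548.8,304.9),6.1,.016)
E
```

```text
cmd [ 0.446  -0.0353  0.1797] meas-cmd mm [ 2.83 -0.93  3.49] deg [-0.34 -0.11 -0.43] F [ 0.2  0.3 -0.2] op 0.998 t 31.9
shift [299.9 -16.3 267.6] turn [ 0.   12.77  0.  ] rows>= 6.4 j6-> -70
```

Call:
jog_arm(motion=[300,-16,267.5,0,12.8,0,300,-16,267.5,0,12.8,0,300,-16,267.5,0,12.8,0,300,-16,267.5,0,12.8,0,300,-16,267.5,0,12.8,0,300,-16,267.5,0,12.8,0,300,-16,267.5,0,12.8,0,300,-16,267.5,0,12.8,0,300,-16,267.5,0,12.8,0,300,-16,267.5,0,12.8,0,300,-16,267.5,0,12.8,0])

```text
time_s: 33.33
position: [0.6428, 0.3138, 0.1958]
tcp_rot: [[0.994, -0.0, -0.106], [0.106, -0.0, 0.994], [-0.001, -1.0, -0.0]]
force: [-0.4, 0.2, 0.3]
opening: 1.0
```

```bash
python3 - <<'E'
from h import *
log(300,-16,267.5,0,12.8,0); b,_,_=snap('wrist',11);  crop(b,150,0,260,240,2.4,'w11c.png')
E
```

```text
cmd [0.6434 0.3149 0.1957] meas-cmd mm [-0.6  -1.04  0.11] deg [-0.01 -0.01  0.03] F [-0.4  0.2  0.3] op 1.0 t 33.3
```

View pics/w11c.png

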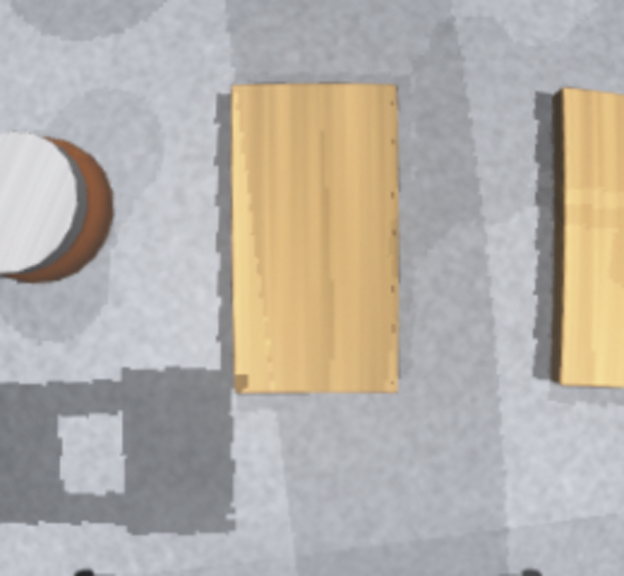

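Board corners in the crop: (232,85), (397,84), (398,391), (235,392).

```bash
python3 - <<'E'
from h import *
c,a=rect('wrist',11,[(232.5,84.5),(397.5,84),(398,391),(234.5,391.5)],2.4,(150,0),.016,'b2')
cgo([c[0]/1000,c[1]/1000,.0275],a)
E
```

```text
b2 ctr [547.1 306.2] edges [ 67.  128.5  67.5 128.3] yaw 6.36
shift [-96.6 168.2   1.6] turn [ 0.   -0.29  0.  ] rows>= 3.1 j6-> -67
```

Call:
jog_arm(motion=[-50,40,1.5,0,-0.3,0,-96.5,80,1.5,0,-0.3,0,-96.5,130,1.5,0,-0.3,0,-96.5,155,1.5,0,-0.3,0,-96.5,166,1.5,0,-0.3,0,-96.5,168,1.5,0,-0.3,0,-96.5,168,1.5,0,-0.3,0])

```text
time_s: 34.25
position: [0.5479, 0.3063, 0.0289]
tcp_rot: [[0.994, 0.002, -0.112], [0.112, 0.001, 0.994], [0.002, -1.0, 0.0]]
force: [0.6, -0.1, -1.0]
opening: 1.0
```

Call:
jog_arm(motion=[0,0,0,0,0,0,0,0,0,0,0,0,0,0,0,0,0,0,0,0,0,0,0,0,0,0,0,0,0,0], gripper=0.6)

```text
time_s: 34.88
position: [0.5472, 0.3063, 0.0283]
tcp_rot: [[0.994, 0.001, -0.112], [0.112, 0.0, 0.994], [0.001, -1.0, 0.0]]
force: [-0.7, -0.6, 4.7]
opening: 0.777
```

```bash
python3 - <<'E'
from h import *
log(-96.5,168,1.5,0,-.3,0); cgo([.4459,-.0353,.20],18.8); cgo([.4459,-.0353,.1078],18.8)
E
```

```text
cmd [0.5472 0.3062 0.0277] meas-cmd mm [-0.08  0.16  0.61] deg [ 0.01 -0.08 -0.04] F [-0.7 -0.6  4.7] op 0.777 t 34.9
shift [-138.6 -172.3 -328.1] turn [  0.   -12.43   0.  ] rows>= 6.3 j6-> -113
shift [-138.6  -80.1 -328.1] turn [  0.   -12.43   0.  ] rows>= 5.8 j6-> -113
```

Call:
jog_arm(motion=[0,-50,0,0,0,0,0,-110,0,0,0,0,-138.5,-172,-328,0,-12.4,0,-138.5,-172,-328,0,-12.4,0,-138.5,-172,-328,0,-12.4,0,-138.5,-172,-328,0,-12.4,0,-138.5,-172,-328,0,-12.4,0,-138.5,-172,-328,0,-12.4,0,-138.5,-172,-328,0,-12.4,0,-138.5,-172,-328,0,-12.4,0,-138.5,-125,-328,0,-12.4,0,-138.5,-95,-328,0,-12.4,0,-138.5,-83,-328,0,-12.4,0,-138.5,-80,-328,0,-12.4,0,-138.5,-80,-328,0,-12.4,0,-138.5,-80,-328,0,-12.4,0])

```text
time_s: 36.88
position: [0.4469, -0.0354, 0.1086]
tcp_rot: [[0.946, 0.002, -0.323], [0.323, -0.001, 0.946], [0.002, -1.0, -0.001]]
force: [0.3, 0.2, -1.7]
opening: 0.777
```

Call:
jog_arm(motion=[0,1.5,0,0,0,0,0,2.2,0,0,0,0,0,2.2,0,0,0,0])

```text
time_s: 37.25
position: [0.4464, -0.0355, 0.1063]
tcp_rot: [[0.946, 0.001, -0.323], [0.323, -0.0, 0.946], [0.001, -1.0, -0.001]]
force: [-0.2, 0.1, 5.4]
opening: 0.779
```

```bash
python3 - <<'E'
from h import *
log(-138.5,-80,-328,0,-12.4,0);log(0,2.2,0,0,0,0)
E
```

```text
cmd [ 0.446  -0.0352  0.1077] meas-cmd mm [ 0.43 -0.3  -1.44] deg [-0.03 -0.07 -0.05] F [-0.2  0.1  5.4] op 0.779 t 37.2
cmd [ 0.446  -0.0352  0.1055] meas-cmd mm [ 0.43 -0.3   0.76] deg [-0.03 -0.07 -0.05] F [-0.2  0.1  5.4] op 0.779 t 37.2
```

Next is b1, the last board.

Call:
jog_arm(motion=[0,0,0,0,0,0,0,0,0,0,0,0,0,0,0,0,0,0,0,-30,0,0,0,0,0,-90,0,0,0,0,0,-90,0,0,0,0], gripper=1)

```text
time_s: 38.0
position: [0.4489, -0.0362, 0.1991]
tcp_rot: [[0.946, 0.009, -0.323], [0.323, -0.003, 0.946], [0.008, -1.0, -0.006]]
force: [0.2, 1.0, -0.7]
opening: 0.998
```

```bash
python3 - <<'E'
from h import *
log(0,-90,0,0,0,0); cview((529.7,441.7),6.2,.016)
E
```

```text
cmd [ 0.446  -0.0352  0.1955] meas-cmd mm [ 2.9  -0.98  3.55] deg [-0.35 -0.1  -0.44] F [ 0.2  1.  -0.7] op 0.998 t 38.0
shift [325.4  -0.5 403.9] turn [ 0.   12.57  0.  ] rows>= 8.3 j6-> -60
```

Call:
jog_arm(motion=[325.5,0,404,0,12.6,0,325.5,0,404,0,12.6,0,325.5,0,404,0,12.6,0,325.5,0,404,0,12.6,0,325.5,0,404,0,12.6,0,325.5,0,404,0,12.6,0,325.5,0,404,0,12.6,0,325.5,0,404,0,12.6,0,325.5,0,404,0,12.6,0,325.5,0,404,0,12.6,0,325.5,0,404,0,12.6,0,325.5,0,404,0,12.6,0,325.5,0,404,0,12.6,0])

```text
time_s: 39.62
position: [0.6237, 0.4509, 0.1959]
tcp_rot: [[0.994, -0.0, -0.108], [0.108, -0.0, 0.994], [-0.0, -1.0, -0.0]]
force: [0.7, 0.4, 0.4]
opening: 0.998
```

```bash
python3 - <<'E'
from h import *
log(325.5,0,404,0,12.6,0); b,_,_=snap('wrist',12);  crop(b,150,0,260,240,2.4,'w12c.png')
E
```

```text
cmd [0.6242 0.4521 0.1955] meas-cmd mm [-0.47 -1.15  0.39] deg [-0.01 -0.01  0.01] F [0.7 0.4 0.4] op 0.998 t 39.6
```

View pics/w12c.png

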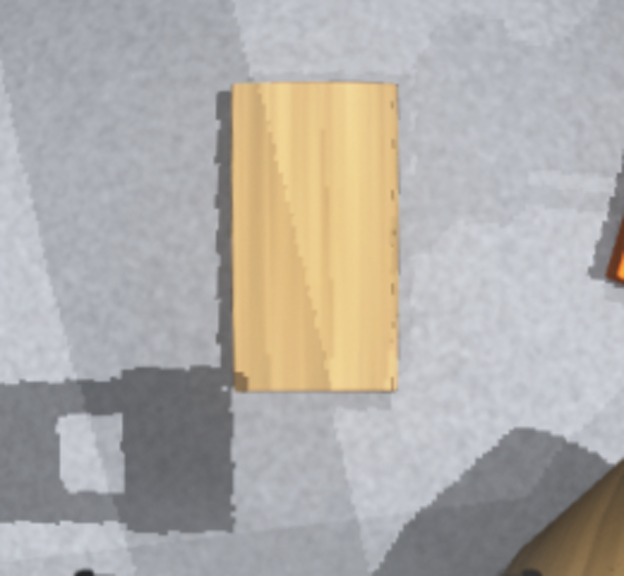

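```bash
python3 - <<'E'
from h import *
c,a=rect('wrist',12,[(232.5,83.5),(397.5,83.5),(397,390.5),(234,390.5)],2.4,(150,0),.016,'b1')
cgo([c[0]/1000,c[1]/1000,.0275],a)
E
```

```text
b1 ctr [527.9 443. ] edges [ 67.  128.5  67.3 128.4] yaw 6.32
shift [-96.8 168.    1.3] turn [ 0.   -0.15  0.  ] rows>= 3.1 j6-> -56
```

Call:
jog_arm(motion=[-50,40,1.5,0,0,0,-97,80,1.5,0,0,0,-97,130,1.5,0,0,0,-97,155,1.5,0,0,0,-97,166,1.5,0,0,0,-97,168,1.5,0,0,0,-97,168,1.5,0,0,0])

```text
time_s: 40.55
position: [0.5281, 0.4435, 0.0289]
tcp_rot: [[0.994, 0.002, -0.109], [0.109, 0.001, 0.994], [0.002, -1.0, 0.001]]
force: [0.1, -0.3, -0.8]
opening: 1.004
```

Call:
jog_arm(motion=[0,0,0,0,0,0,0,0,0,0,0,0,0,0,0,0,0,0,0,0,0,0,0,0,0,0,0,0,0,0], gripper=0.6)

```text
time_s: 41.18
position: [0.5272, 0.4433, 0.0282]
tcp_rot: [[0.994, 0.001, -0.109], [0.109, 0.0, 0.994], [0.001, -1.0, 0.0]]
force: [-1.0, -0.5, 4.5]
opening: 0.776
```

```bash
python3 - <<'E'
from h import *
log(-97,168,1.5,0,0,0); cgo([.4459,-.0353,.21],18.8); cgo([.4459,-.0353,.1237],18.8)
E
```

```text
cmd [0.5276 0.4431 0.0275] meas-cmd mm [-0.33  0.2   0.66] deg [ 0.02 -0.09 -0.04] F [-1.  -0.5  4.5] op 0.776 t 41.2
shift [-132.6 -182.5 -466.9] turn [  0.   -12.63   0.  ] rows>= 8.3 j6-> -113
shift [-132.6  -96.2 -466.9] turn [  0.   -12.63   0.  ] rows>= 7.9 j6-> -113
```

Call:
jog_arm(motion=[0,-50,0,0,0,0,0,-110,0,0,0,0,-132.5,-182,-467,0,-12.6,0,-132.5,-182,-467,0,-12.6,0,-132.5,-182,-467,0,-12.6,0,-132.5,-182,-467,0,-12.6,0,-132.5,-182,-467,0,-12.6,0,-132.5,-182,-467,0,-12.6,0,-132.5,-182,-467,0,-12.6,0,-132.5,-182,-467,0,-12.6,0,-132.5,-182,-467,0,-12.6,0,-132.5,-182,-467,0,-12.6,0,-132.5,-140,-467,0,-12.6,0,-132.5,-110,-467,0,-12.6,0,-132.5,-99,-467,0,-12.6,0,-132.5,-96,-467,0,-12.6,0,-132.5,-96,-467,0,-12.6,0,-132.5,-96,-467,0,-12.6,0])

```text
time_s: 43.42
position: [0.4468, -0.0356, 0.1244]
tcp_rot: [[0.946, 0.002, -0.324], [0.324, -0.001, 0.946], [0.002, -1.0, -0.001]]
force: [0.6, 0.5, -1.6]
opening: 0.776
```

Call:
jog_arm(motion=[0,1.5,0,0,0,0,0,2,0,0,0,0,0,2,0,0,0,0])

```text
time_s: 43.8
position: [0.4464, -0.0357, 0.1221]
tcp_rot: [[0.946, 0.001, -0.323], [0.323, -0.0, 0.946], [0.001, -1.0, -0.0]]
force: [-0.2, 0.2, 4.4]
opening: 0.775
```

Call:
jog_arm(motion=[0,0,0,0,0,0,0,0,0,0,0,0,0,0,0,0,0,0,0,-30,0,0,0,0,0,-90,0,0,0,0,0,-90,0,0,0,0], gripper=1)

```text
time_s: 44.55
position: [0.449, -0.0364, 0.2151]
tcp_rot: [[0.946, 0.009, -0.323], [0.323, -0.003, 0.946], [0.008, -1.0, -0.006]]
force: [-0.2, -0.0, 0.4]
opening: 0.995
```

```bash
python3 - <<'E'
from h import *
log(-132.5,-96,-467,0,-12.6,0);log(0,-88,0,0,0,0); cview((445.9,-35.3),18.8,.11)
E
```

```text
cmd [ 0.446  -0.0354  0.1235] meas-cmd mm [ 2.91 -0.97 91.58] deg [-0.35 -0.1  -0.45] F [-0.2 -0.   0.4] op 0.995 t 44.5
cmd [ 0.446  -0.0354  0.2115] meas-cmd mm [ 2.91 -0.97  3.58] deg [-0.35 -0.1  -0.45] F [-0.2 -0.   0.4] op 0.995 t 44.5
shift [ 94.9 -78.5   0.2] turn [ 0.   -0.03  0.  ] rows>= 2.0 j6-> -109
```

Call:
jog_arm(motion=[95,-78.5,0,0,0,0,95,-78.5,0,0,0,0,95,-78.5,0,0,0,0,95,-78.5,0,0,0,0,95,-78.5,0,0,0,0,95,-78.5,0,0,0,0])

```text
time_s: 45.3
position: [0.5347, -0.005, 0.2888]
tcp_rot: [[0.947, -0.003, -0.322], [0.322, 0.001, 0.947], [-0.003, -1.0, 0.002]]
force: [0.0, -0.5, 0.0]
opening: 1.002
```

```bash
python3 - <<'E'
from h import *
log(95,-78.5,0,0,0,0); b,_,_=snap('wrist',13); crop(b,190,0,170,200,3,'w13c.png'); b,_,_=snap('side',13); crop(b,260,220,100,80,7,'s13c.png'); b,_,_=snap('top',13); crop(b,300,150,150,100,5,'t13c.png')
E
```

```text
cmd [ 0.536  -0.0048  0.29  ] meas-cmd mm [-1.27 -0.17 -1.16] deg [ 0.09 -0.04  0.15] F [ 0.  -0.5  0. ] op 1.002 t 45.3
```

View pics/w13c.png

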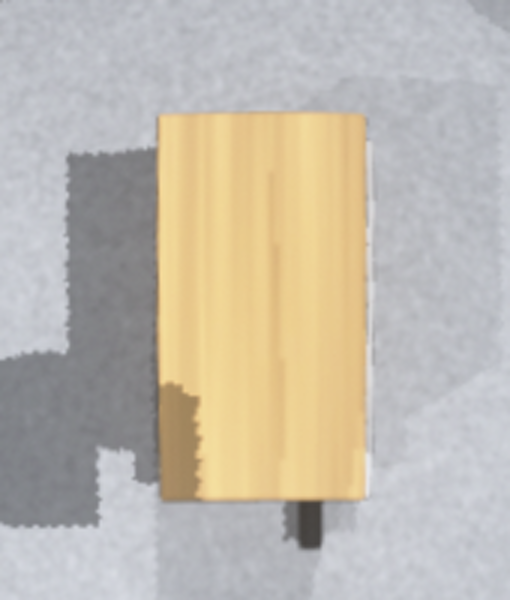

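View pics/s13c.png

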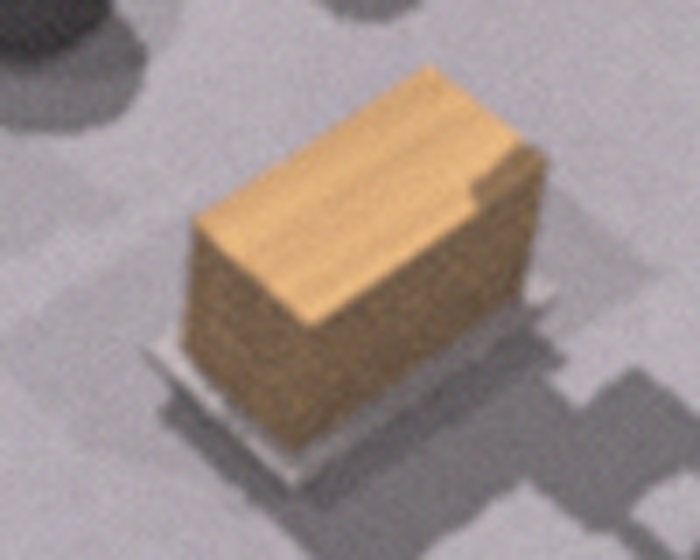

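View pics/t13c.png

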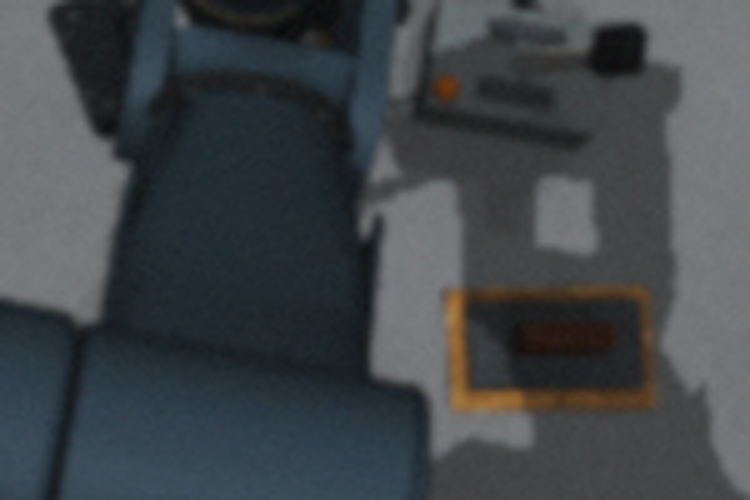

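Pile check: the wrist crop shows the top board squarely over the others (157–367 x 113–500). The side crop shows all five edges flush, standing centrally on the plate. The top view shows the weight still upright on the mat and the lever OFF. Now a fresh look at the weight.

```bash
python3 - <<'E'
from h import *
rect('wrist',13,[(159,114),(366,114),(367,499),(161,499)],3,(190,0),.11,'pile top')
cview((402,-264),-90.5,.017)
E
```

```text
pile top ctr [446.7 -35.8] edges [ 67.  128.3  67.9 128.4] yaw 19.06
shift [-241.6   93.  -292. ] turn [  0.   109.27   0.  ] rows>= 10.2 j6-> -41
```

Call:
jog_arm(motion=[-60,0,-60,0,10.6,0,-240,40,-220,0,109.3,0,-241.5,93,-292,0,109.3,0,-241.5,93,-292,0,109.3,0,-241.5,93,-292,0,109.3,0,-241.5,93,-292,0,109.3,0,-241.5,93,-292,0,109.3,0,-241.5,93,-292,0,109.3,0,-241.5,93,-292,0,109.3,0,-241.5,93,-292,0,109.3,0,-241.5,93,-292,0,109.3,0,-241.5,93,-292,0,109.3,0,-241.5,93,-292,0,109.3,0,-241.5,93,-292,0,109.3,0])

```text
time_s: 47.2
position: [0.4019, -0.3592, 0.1971]
tcp_rot: [[-0.007, 0.0, 1.0], [-1.0, -0.0, -0.007], [0.0, -1.0, 0.0]]
force: [-0.9, -0.1, 0.1]
opening: 0.999
```

```bash
python3 - <<'E'
from h import *
log(-241.5,93,-292,0,109.3,0); b,_,_=snap('wrist',14); crop(b,150,0,260,240,2.4,'w14c.png')
E
```

```text
cmd [ 0.4013 -0.359   0.197 ] meas-cmd mm [ 0.66 -0.2   0.09] deg [ 0.   -0.13 -0.  ] F [-0.9 -0.1  0.1] op 0.999 t 47.2
```

View pics/w14c.png

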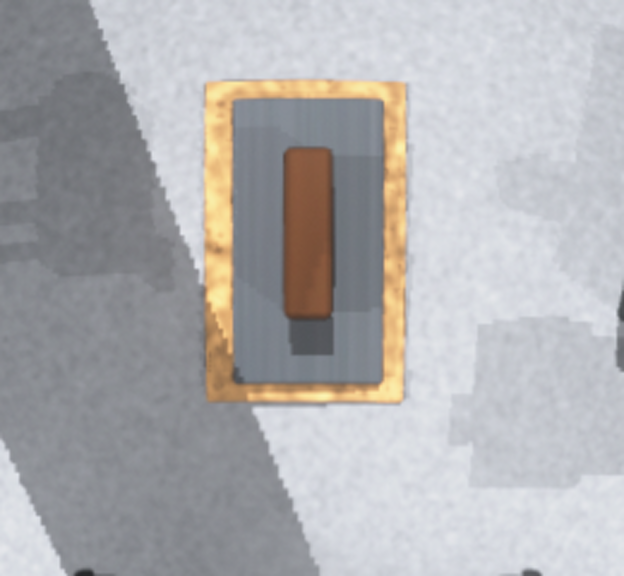

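```bash
python3 - <<'E'
from h import *
c,a=rect('wrist',14,[(232,99),(384,99),(384,383),(233,382.5)],2.4,(150,0),.017,'slab')
rect('wrist',14,[(284,148),(333,148),(333,318),(284,318)],2.4,(150,0),.053,'grip')
cgo([c[0]/1000,c[1]/1000,.045],a); 
E
```

```text
slab ctr [ 402.6 -266.3] edges [ 61.6 118.5  62.2 118.3] yaw 89.73
grip ctr [ 402.6 -266.5] edges [17.5 62.4 17.7 62.4] yaw 89.63
shift [-92.7 152.    0.4] turn [  0.   179.74   0.  ] rows>= 16.8 j6-> -213
```

Call:
jog_arm(motion=[-50,30,0.5,0,0,0,-92.5,65,0.5,0,0,0,-92.5,110,0.5,0,0,0,-92.5,140,0.5,0,0,0,-92.5,150,0.5,0,0,0,-92.5,152,0.5,0,0,0,-92.5,152,0.5,0,0,0])

```text
time_s: 48.12
position: [0.4036, -0.2674, 0.0459]
tcp_rot: [[-0.008, 0.001, 1.0], [-1.0, -0.001, -0.008], [0.001, -1.0, 0.001]]
force: [-0.3, -0.9, 0.1]
opening: 0.999
```

Call:
jog_arm(motion=[0,0,0,0,0,0,0,0,0,0,0,0,0,0,0,0,0,0,0,0,0,0,0,0,0,0,0,0,0,0,0,0,0,0,0,0,0,0,0,0,0,0,0,0,0,0,0,0,0,0,0,0,0,0,0,0,0,0,0,0,0,0,0,0,0,0], gripper=0)

```text
time_s: 49.5
position: [0.403, -0.2667, 0.045]
tcp_rot: [[-0.008, -0.0, 1.0], [-1.0, 0.0, -0.008], [-0.0, -1.0, -0.0]]
force: [-1.1, -0.3, -1.3]
opening: 0.203
```

```bash
python3 - <<'E'
from h import *
log(-92.5,152,.5,0,0,0); cgo([.446,-.0354,.22],18.9); cgo([.446,-.0354,.152],18.9)
E
```

```text
cmd [ 0.4026 -0.2665  0.045 ] meas-cmd mm [ 0.36 -0.17  0.02] deg [-0.02 -0.09  0.01] F [-1.1 -0.3 -1.3] op 0.203 t 49.5
shift [-231.5 -175.    41.2] turn [  -0.   -109.43   -0.  ] rows>= 10.2 j6-> -113
shift [-231.5 -107.    41.2] turn [  -0.   -109.43   -0.  ] rows>= 10.2 j6-> -113
```

Call:
jog_arm(motion=[0,-15,0,0,0,0,0,-60,0,0,0,0,0,-120,0,0,0,0,0,-175,0,0,0,0,-231.5,-175,41,0,-109.4,0,-231.5,-175,41,0,-109.4,0,-231.5,-175,41,0,-109.4,0,-231.5,-175,41,0,-109.4,0,-231.5,-175,41,0,-109.4,0,-231.5,-175,41,0,-109.4,0,-231.5,-175,41,0,-109.4,0,-231.5,-175,41,0,-109.4,0,-231.5,-175,41,0,-109.4,0,-231.5,-175,41,0,-109.4,0,-231.5,-175,41,0,-109.4,0,-231.5,-175,41,0,-109.4,0,-231.5,-175,41,0,-109.4,0,-231.5,-175,41,0,-109.4,0])

```text
time_s: 51.75
position: [0.4459, -0.0355, 0.22]
tcp_rot: [[0.946, -0.0, -0.324], [0.324, 0.0, 0.946], [-0.0, -1.0, 0.0]]
force: [0.6, 0.3, -6.0]
opening: 0.202
```

```bash
python3 - <<'E'
from h import *
log(-231.5,-175,41,0,-109.4,0); b,_,_=snap('wrist',15)
E
```

```text
cmd [ 0.4458 -0.0354  0.22  ] meas-cmd mm [ 0.07 -0.12  0.05] deg [ 0.   -0.04  0.01] F [ 0.6  0.3 -6. ] op 0.202 t 51.8
```

View pics/wrist15.png

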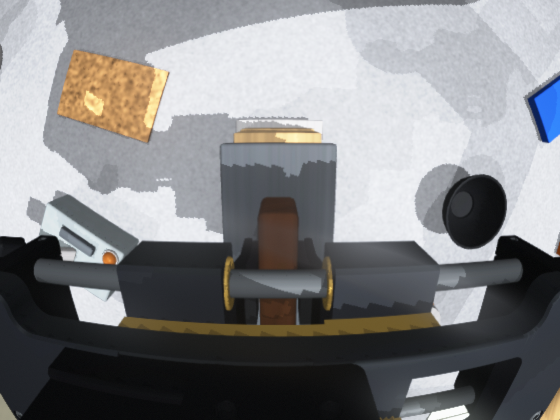

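The weight is aligned above the pile: slab at (222–336), pile at (235–322), nearly concentric. Lowering it now.

Call:
jog_arm(motion=[0,30,0,0,0,0,0,55,0,0,0,0,0,64,0,0,0,0,0,68,0,0,0,0,0,69,0,0,0,0,0,70,0,0,0,0,0,70,0,0,0,0])

```text
time_s: 52.68
position: [0.4467, -0.0357, 0.151]
tcp_rot: [[0.946, 0.002, -0.325], [0.325, -0.001, 0.946], [0.002, -1.0, -0.001]]
force: [0.6, 0.6, -0.5]
opening: 0.206
```

```bash
python3 - <<'E'
from h import *
log(0,70,0,0,0,0); b,_,_=snap('wrist',16); b,_,_=snap('side',16); crop(b,240,200,130,100,6,'s16c.png')
E
```

```text
cmd [ 0.4458 -0.0354  0.15  ] meas-cmd mm [ 0.89 -0.28  0.97] deg [-0.07 -0.09 -0.1 ] F [ 0.6  0.6 -0.5] op 0.206 t 52.7
```

View pics/wrist16.png

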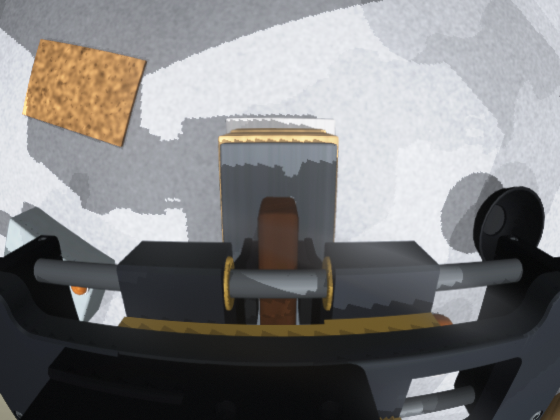

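View pics/s16c.png

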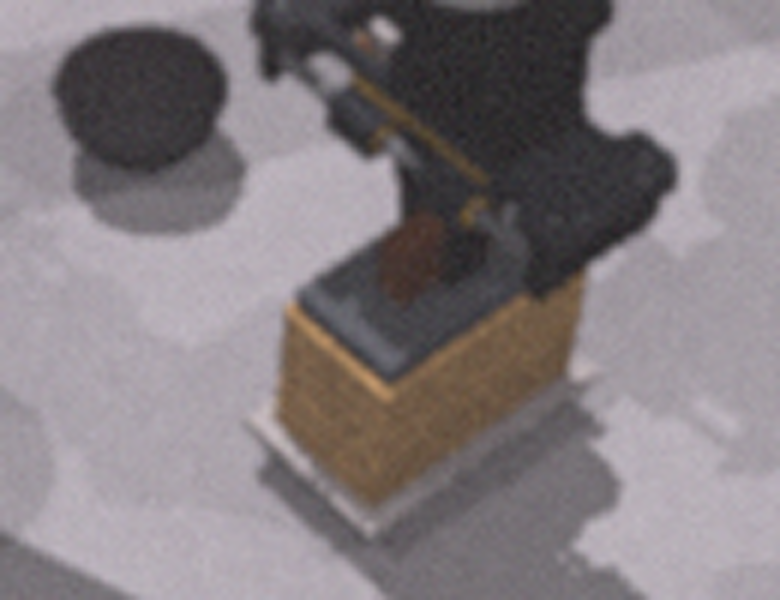

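Call:
jog_arm(motion=[0,0,0,0,0,0,0,0,0,0,0,0,0,0,0,0,0,0,0,0,0,0,0,0,0,-30,0,0,0,0,0,-80,0,0,0,0,50,-110,0,0,0,0,95,-119,0,0,0,0,95,-119,0,0,0,0,95,-119,0,0,0,0,95,-119,0,0,0,0], gripper=0.7)

```text
time_s: 54.15
position: [0.5341, -0.0048, 0.2682]
tcp_rot: [[0.946, -0.003, -0.324], [0.324, 0.0, 0.946], [-0.003, -1.0, 0.001]]
force: [-0.2, -0.3, -0.3]
opening: 0.702
```

```bash
python3 - <<'E'
from h import *
log(95,-119,0,0,0,0); b,_,_=snap('wrist',17); crop(b,190,0,170,200,3,'w17c.png'); cgo([.594-.208*.1,-.243-.978*.1,.26],-12);cgo([.594-.208*.1,-.243-.978*.1,.14],-12)
E
```

```text
cmd [ 0.5357 -0.0047  0.269 ] meas-cmd mm [-1.62 -0.1  -0.78] deg [ 0.08 -0.06  0.15] F [-0.2 -0.3 -0.3] op 0.702 t 54.1
shift [ -73.2    9.  -330.2] turn [ 0.   30.87  0.  ] rows>= 5.4 j6-> -109
shift [ -73.2  129.  -330.2] turn [ 0.   30.87  0.  ] rows>= 5.8 j6-> -109
```

View pics/w17c.png

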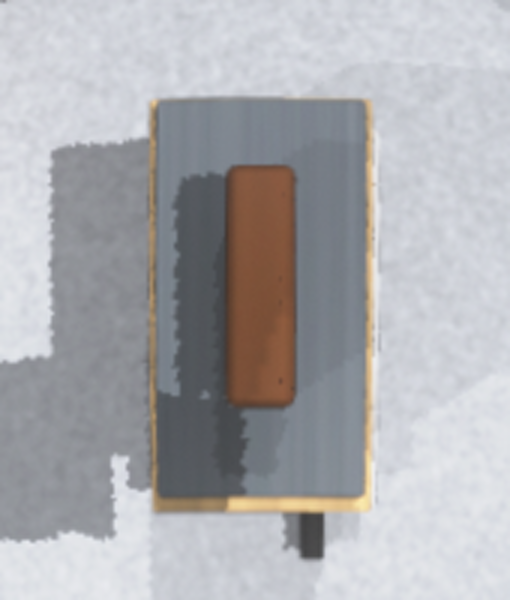

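```bash
python3 - <<'E'
from h import *
rect('wrist',17,[(158,99),(366,99),(366,497),(157,497)],3,(190,0),.122,'slab')
rect('wrist',17,[(152,99),(371,99),(371,511),(154,511)],3,(190,0),.11,'pile')
E
```

```text
slab ctr [445.7 -36.3] edges [ 60.5 119.3  61.9 119.4] yaw 18.87
pile ctr [446.9 -35.9] edges [ 66.4 128.8  67.1 128.8] yaw 19.08
```

Call:
jog_arm(motion=[-73,9,-330,0,30.9,0,-73,9,-330,0,30.9,0,-73,9,-330,0,30.9,0,-73,9,-330,0,30.9,0,-73,9,-330,0,30.9,0,-73,9,-330,0,30.9,0,-73,9,-330,0,30.9,0,-73,9,-330,0,30.9,0,-73,60,-330,0,30.9,0,-73,105,-330,0,30.9,0,-73,125,-330,0,30.9,0,-73,129,-330,0,30.9,0,-73,129,-330,0,30.9,0], gripper=0)

```text
time_s: 55.82
position: [0.5745, -0.3397, 0.1409]
tcp_rot: [[0.979, 0.001, 0.206], [-0.206, -0.0, 0.979], [0.001, -1.0, -0.0]]
force: [-0.2, 0.6, 0.3]
opening: 0.004
```

```bash
python3 - <<'E'
from h import *
log(-73,129,-330,0,30.9,0); snap('wrist',18)
E
```

```text
cmd [ 0.5733 -0.3406  0.14  ] meas-cmd mm [1.12 0.87 0.94] deg [-0.02 -0.16 -0.05] F [-0.2  0.6  0.3] op 0.004 t 55.8
```

View pics/wrist18.png

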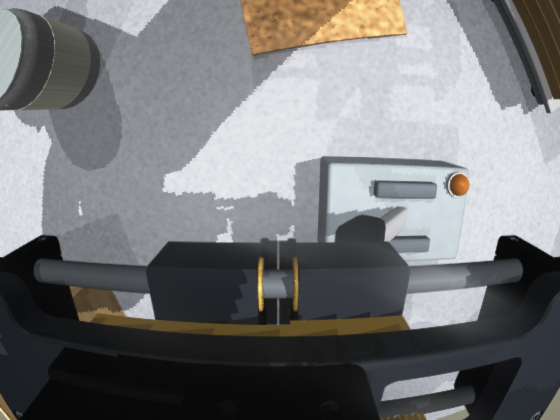

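The lever head at (360,235) leans left, away from the lamp at (459,184), with the closed fingers on its outer side. I push towards the lamp.

Call:
jog_arm(motion=[0,0,20,0,0,0,0,0,35,0,0,0,0,0,50,0,0,0,0,0,65,0,0,0,0,0,80,0,0,0,0,0,97,0,0,0,0,0,102,0,0,0,0,0,60,0,0,0,0,0,0,0,0,0,0,-60,0,0,0,0,0,-110,0,0,0,0,0,-110,0,0,0,0])

```text
time_s: 57.38
position: [0.5762, -0.3429, 0.2554]
tcp_rot: [[0.978, 0.008, 0.208], [-0.208, -0.007, 0.978], [0.01, -1.0, -0.005]]
force: [-0.5, -0.8, -0.2]
opening: 0.01
```

```bash
python3 - <<'E'
from h import *
log(0,-110,0,0,0,0); b,_,_=snap('side',19); b2,_,_=snap('top',19); b3,_,_=snap('wrist',19); crop(b2,300,130,150,110,5,'t19.png'); cgo([.46,-.42,.25],-12)
E
```

```text
cmd [ 0.5733 -0.3406  0.25  ] meas-cmd mm [ 2.83 -2.35  5.37] deg [-0.3  -0.04 -0.55] F [-0.5 -0.8 -0.2] op 0.01 t 57.4
shift [ -94.3   -0.  -101.3] turn [ 0.   -0.03  0.  ] rows>= 2.2 j6-> -120
```

View pics/side19.png

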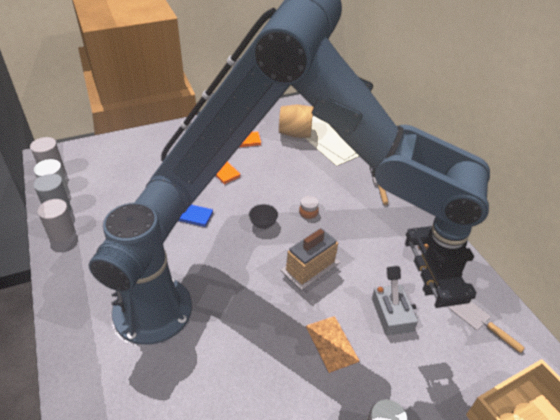

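View pics/wrist19.png

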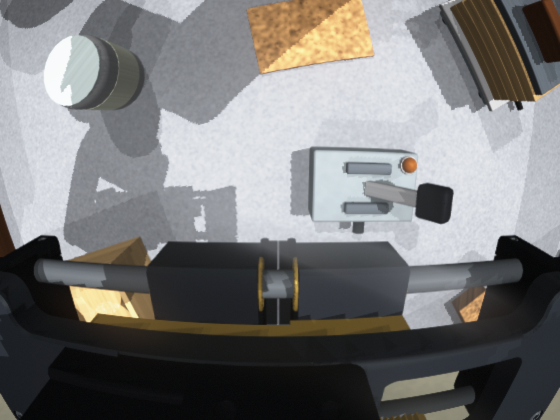

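View pics/t19.png

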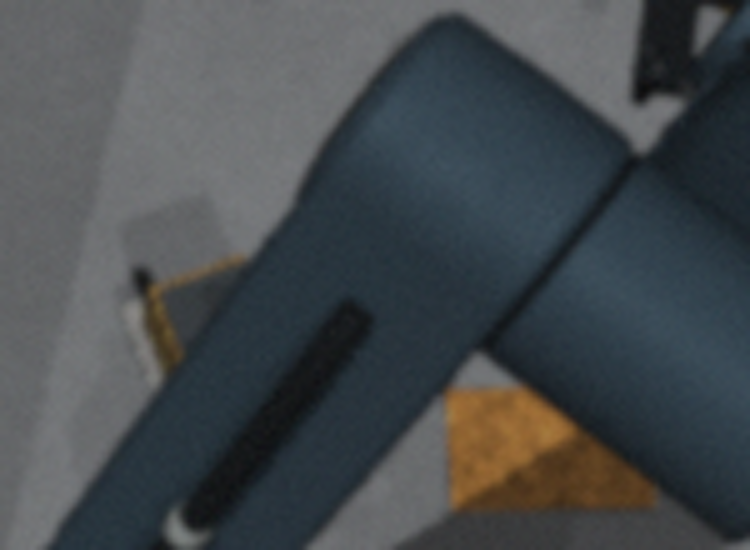

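```bash
python3 - <<'E'
from h import *
cgo([.56,.03,.31],18.9)
E
```

```text
shift [-90.3 -60.  359.6] turn [  0.   -30.93   0.  ] rows>= 6.0 j6-> -106
```

Call:
jog_arm(motion=[-20,-60,60,0,-5,0,-90,-60,360,0,-31,0,-90,-60,360,0,-31,0,-90,-60,360,0,-31,0,-90,-60,360,0,-31,0,-90,-60,360,0,-31,0,-90,-60,360,0,-31,0,-90,-60,360,0,-31,0,-90,-60,360,0,-31,0,-90,-60,360,0,-31,0,-90,-60,360,0,-31,0,-90,-60,360,0,-31,0])

```text
time_s: 59.02
position: [0.5604, 0.0296, 0.31]
tcp_rot: [[0.946, -0.0, -0.325], [0.325, -0.0, 0.946], [-0.0, -1.0, -0.0]]
force: [-0.2, -0.1, 0.2]
opening: 0.004
```

```bash
python3 - <<'E'
from h import *
log(-90,-60,360,0,-31,0); b,_,_=snap('wrist',20); b2,_,_=snap('side',20); crop(b2,240,190,200,150,4,'s20c.png')
E
```

```text
cmd [0.5603 0.0303 0.31  ] meas-cmd mm [ 0.09 -0.67  0.03] deg [-0.   -0.02  0.  ] F [-0.2 -0.1  0.2] op 0.004 t 59.0
```

View pics/wrist20.png

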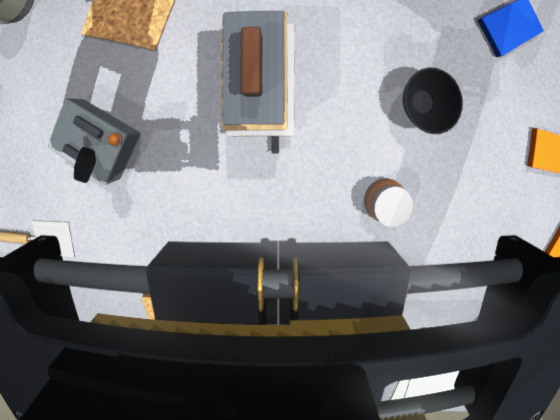

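View pics/s20c.png

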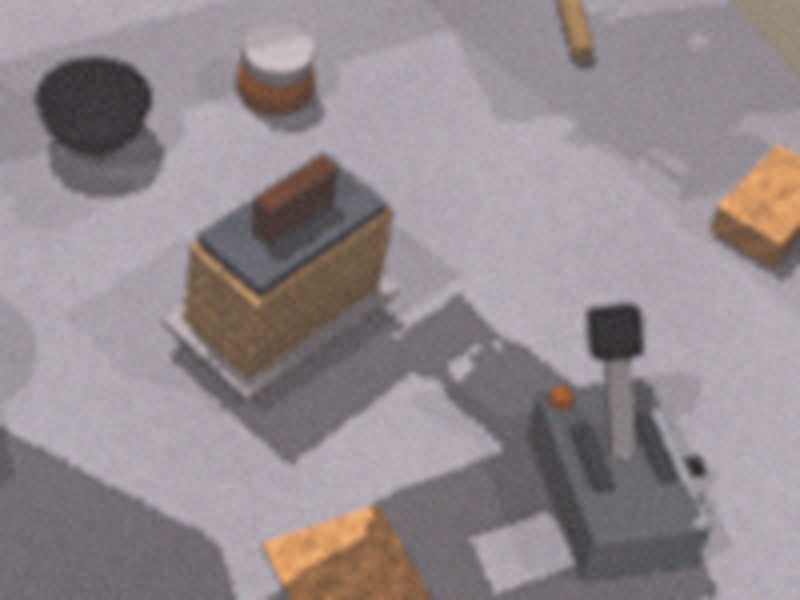

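Final view: the weight is upright and in line on the flush pile (wrist ≈(254,70)). The lever leans to the lamp (ON), the bowl (432,100) and jar (388,202) are standing, and the gripper is clear of everything. Handing in.

```bash
python3 - <<'E'
from h import *
print(bot.hand_in())
E
```

```text
the job is handed in; nothing more can be done
None
```

The job is done in the order asked and handed in at about 59 s of the 210 s allowed. No verdict was reported.

**What I did:**
- Threw the lever off, away from the lamp.
- Parked the press weight on the cork mat.
- Piled all five plain boards on the steel plate.
- Set the weight upright on top of the pile.
- Threw the lever back to the lamp side.

The orange and blue look-alikes were left alone.

**Last checks:**
- **Pile:** the edges looked flush in the wrist and side views. The pile's yaw was within about 0.4° of the plate's.
- **Weight:** centred on the pile to about 1.3 mm and 0.2°. I never saw it knocked aside.
- **Lever, bowl and jar:** the lever leans to the lamp, and the bowl and jar are standing.
- **Forces:** reported tool-force readings stayed below about 8 N.

**Disagreements:**
- With two boards down, the wrist camera put the pile about 1.5 mm off the plate's centre each way. I kept that position for the rest so the edges stayed flush.
- The top and wrist cameras differed by 2–3 mm on the plate's position.
- The wrist camera read sizes 1–2 % small.

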